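# Clamp a culture flask on the microscope stage and capture

### The arm

A 6-joint arm with a two-finger parallel gripper is mounted at the origin on the work surface. World frame = base frame: x ahead of the robot, y to its left, z up, the work surface at z = 0. Lengths are in m, angles in rad, forces in N, time in s.
With the tool pointing down it reaches from about 0.3 to 0.775 m from the base axis. Payload 14.6 kg.
Tool frame: the origin (TCP) lies on the centre line of the jaws, within the pads' length; the fingertips stand 19 mm ahead of it and the grasp point (between the pads) is the TCP; y points along the fingers, x is the direction in which the jaws open and shut, and the axes are right-handed (so a half turn about y gives the same grasp; the last joint's range is limited). The gripper opens to 94 mm and grips with 3 to 60 N. Pads are 16 mm wide; open, the fingers measure 119 mm over their backs; the gripper's body (75 mm by 177 mm) begins 78 mm behind the grasp point.
Start: joints at [1.101, 0.3, 1.521, -0, 1.321, -0.067], TCP at [0.216, 0.506, 0.224] pointing down, gripper open.
Joint ranges: [-3.03, 3.03], [-0.79, 2.21], [0.23, 2.52], [-1.04, 4.18], [0, 3.07], [-2.55, 2.55]. Speed limits (rad/s): [2.22, 2.22, 2.57, 3.14, 3.14, 3.14].

### API

Orientations are given as [roll, pitch, yaw] about the fixed x, y, z axes, in that order (R = Rz(yaw) Ry(pitch) Rx(roll)).
In Python, from station import ctrl, optics gives the robot as it stands.
- The arm moves only by the tool jog_arm, never from a script. Its argument "targets" is a list of rows, each a list of 3 entries, a list of its own where there are three numbers: the finger opening in cm, from 0 to 9.4, then the shift along the tool's x, y, z in cm, then the turn about the tool's y in rad. A call has 1 to 10 rows; each row is the pose to reach, as a shift and turn from the pose commanded when the call began, along the tool's axes at that moment; what a row does not reach only later rows make up. A row lasts 1/10 s, in which the tool goes at most 50 mm and 8.59 degrees, less where a joint would pass 70% of its speed; a pose out of reach is approached as far as the arm can. A call with a gripper value outside its range is refused whole. The fingers move at their own pace and stop on an object; "grip_force" is the grip in N (left out, the last holds). Time passes only in rows, so rows that repeat a pose let the fingers close. It gives the time, the measured TCP pose, the force and the opening at its end, in the units of the state.
- ctrl.get_obs(): the state, without advancing time (a new reading comes with each control period).
- optics.camera(name): name is "scene" or "top"; returns a dict with "img" (384x512x3 uint8, red, green, blue), "range_z" (384x512 float32, m along the optical axis (not along the pixel's ray), 0 where there is no reading), "camera_matrix" (3x3 intrinsics, pixels), "world_to_cam" (4x4, takes a point from world to camera coordinates). Camera axes: x right, y up, looking along -z (the intrinsics and any distortion apply to the point x, -y, -z); pixel columns grow to the right and rows downward; lengths in m; the calibration is good to about 2 mm. A picture is of the moment at which its call begins.
- ctrl.hand_in(): hands the job in, once; it reports no verdict.
The state is a dict: "time_s": time; "qpos": joint angles; "joint_vel": joint speeds; "tau": joint torques, N m; "ee_pos": TCP position; "eef_rot": TCP orientation; "force": force on the tool from outside, world axes, zero at the start; "moment": the same for the moment, N m; "grip_width": finger opening in m.
Only numpy, scipy, OpenCV 4.12 (cv2) and the standard library are available. Lean on these libraries where they do the work, as an engineer would, in place of code of your own. Each camera call takes 0.05 s, during which the arm holds its last target. There are 200 camera calls.

### The job

Get the small culture flask imaged: lift the dust plug out of the microscope's stage opening and put it in the steel tray, then lay the small flask flat, white panel up as it lies, on the stage under the lamp, centred over the opening, between the fixed rail and the sprung pad. Turn the clamp's cam by its handle until its high point bears squarely on the sprung follower, so that the pad holds the flask against the rail, then let go and press the capture key. Leave the other things on the bench where they are.

Things in the scene. Friction and masses are not known exactly. Their poses are not given: they have to be found in the camera images.
- scope: White desktop microscope, fixed. Origin on the bench below the optical axis; x points away from the robot, y from the column to the cam, z up. Base x -100 to 160, y -320 to 150 mm, its black stage top 120 mm above the bench (x -100 to 140); a key console juts out to x -162. Column at y -195 to -295, with a display above it to 570 mm. The stage's -x part (x under -15 mm) is clear.
- opening (a point): Centre of the round stage opening (35 mm diameter), on the optical axis at the stage surface; axes as the microscope's.
- lamp (a point): Centre of the underside of the round lamp nose (28 mm radius), on the optical axis 165 mm above the stage. It hangs 16 mm below the lamp arm, 80 mm wide (x -40 to 40 mm) and 58 mm thick, which runs from the column to y +40 mm. Too low for an upright gripper over the opening: come in from the microscope's -x side with the tool leaning back some 30 to 45 degrees from vertical.
- rail (a point): Foot of the middle of the fixed aluminium rail's face, at x 26, y -30 mm of the microscope, on the stage surface; the rail is 32 mm long (along x), 12 mm thick, 20 mm high and its face looks to +y. The flask's long side goes against it.
- pad_face (a point): Middle of the sprung white nylon pad's face, opposite the rail, 12 mm above the stage, looking to -y; pad 32 mm long (along x), 21 mm high. Retracted it stands 62.5 mm from the rail. Behind it, to +y: the steel follower bar (x -2 to 54 mm, 19 mm high) between two guide blocks (x -13 to 65, y 49 to 75 mm, 18 mm high), then the cam.
- plug_grip (a point): Grip point on the axis of the bare aluminium dust plug (about 80 g): upright round knob 20 mm in diameter and 45 mm tall on a flange 50 mm in diameter and 5 mm thick; under it a spigot 30 mm in diameter, 8 mm long, sits loosely in the stage opening. The point is 40 mm above the spigot's lower end, 27 mm above the flange's top, 18 mm below the knob's top.
- flask_mid (a point): Centre (half-way up, z up) of the body of the small clear flask lying on the bench: body 80 long (x), 51 wide (y), 28 mm high; neck and white screw cap (27 mm diameter) reach 78 mm from this point along +x, which points away from the robot at the start. White panel on top. Empty, about 60 g. On the stage its long side lies along the rail, either end to the robot.
- tray: Open steel tray fixed to the bench, 150 (x) x 110 mm (y), walls 25 mm high and 4 mm thick, floor 4 mm thick. Origin at the centre of its underside.
- cam (a joint): Angle (rad) of the pear-shaped steel plate cam, upright axis. 0: high point square on the follower, lever (opposite the high point) straight out along the microscope's +y. Grows clockwise from above (lever towards +x); starts at 1.2 to 1.7, clear of the follower; turn it back to 0. Stops at -0.7 and 1.9. Takes up to about 5 N at the handle; friction keeps it where left near 0.
- handle (a point): Grip point of the cam lever's upright handle, a round aluminium pin of 16 mm diameter, 72 mm from the cam's axis; this point is half-way up, 50 mm above the stage (pin from 27 to 67 mm above the stage; the lever under it is 7 mm thick).
- cam_axis (a point): Point on the cam's upright axis, 50 mm above the stage; axes as the microscope's. It lies at x = 26 mm, y = 88.5 mm in the microscope's frame.
- follower (a joint): Travel of the sprung follower bar towards the rail, m: 0 retracted, about 0.0155 when the cam's high point bears squarely on it.
- pad (a joint): How far the spring behind the nylon pad is pressed in, m: 0 while the pad is free, about 0.0045 when it clamps the flask against the rail.
- key (a joint): Travel of the capture key, m: 0 up, 0.006 fully down (about 5 N). It springs back.
- key_top (a point): Centre of the top of the round white capture key (30 mm diameter) when up, on the console that slopes down towards the -x side of the microscope, 22 degrees from level. The point's z axis points out of the panel; press along its -z. The key is the only round button there; its top stands 10 mm above its black surround.
- big_flask: Bystander: the large clear flask (body 120 x 85 x 38 mm) lying close to the robot on its left; origin under its body's centre.
- tip_box: Bystander: grey pipette-tip box with clear lid, 122 x 84 x 67 mm.
- petri: Bystander: stack of three clear dishes, 90 mm diameter, 42 mm high, on the bench in front of the key console.
- mouse: Bystander: black computer mouse, 100 x 58 x 32 mm.
- marker: Bystander: marker pen, 130 mm long, 16 mm thick.
Not all that is in view belongs to the job. There is more than one size of the part that bears plug_grip; the job needs the smaller.

How it is judged:
On the way, in this order (a step that is already met when the one before it is completed fails the run):
1. the dust plug lies in the tray, let go (x of plug_grip in the frame of tray between -0.07 and 0.07 m and y of plug_grip in the frame of tray between -0.05 and 0.05 m and height (world z) of plug_grip below 0.06 m and contact force between the fingers and anything else below 0.3 N), for 0.2 s.
2. the small flask lies flat on the stage over the opening, let go (horizontal distance between flask_mid and opening below 0.02 m and height (world z) of flask_mid between 0.13 and 0.137 m and angle between flask_mid's own z axis and vertical below 0.06 rad and contact force between the fingers and anything else below 0.3 N), for 0.2 s.
3. the cam's high point bears on the follower, the flask is clamped against the rail, the handle let go (value of joint cam between -0.2 and 0.2 rad and value of joint follower above 0.0138 m and value of joint pad above 0.002 m and contact force between the fingers and anything else below 0.3 N), for 0.2 s.
4. the capture key is pressed down (value of joint key above 0.0035 m).
At the end, for the whole second after the job is handed in: Plug in the tray; small flask flat on the stage, its body centred within 20 mm of the opening, pressed by the pad (spring in by over 2 mm) squarely against the rail (5 degrees); cam within 0.2 rad of its high point; key pressed and up again; bystanders within 30 mm of their places (x of plug_grip in the frame of tray between -0.07 and 0.07 m and y of plug_grip in the frame of tray between -0.05 and 0.05 m and height (world z) of plug_grip below 0.06 m and horizontal distance between flask_mid and opening below 0.02 m and height (world z) of flask_mid between 0.13 and 0.137 m and angle between flask_mid's own z axis and vertical below 0.06 rad and angle between the x axis of flask_mid and the x axis of scope, either way round below 0.08 rad and y of flask_mid in the frame of scope below -0.0015 m and value of joint cam between -0.2 and 0.2 rad and value of joint follower above 0.0138 m and value of joint pad above 0.002 m and value of joint key below 0.001 m); the robot touches nothing.
It fails at once if a bystander is moved more than 30 mm (distance of any of big_flask, tip_box, petri, mouse, marker from where it was at the start of the episode above 0.03 m).
It also fails if it takes over 72 s, if anything falls off the work surface, if the arm or the gripper's body presses on something with over 40 N, if the wrist force passes 120 N, or if a joint passes its speed limit or range.

## Working session

There is one attempt and no reset: what is moved stays moved. The work goes in short steps, Python scripts to look and compute and a tool call to move; the robot and the scene stay as the last step left them, time stands still between calls to the robot, and variables do not carry over. Pictures are saved under pics/ and viewed, about 8 in all and at most 12, crops included, and the job is handed in when it is done.

Besides the shell and the picture viewer there is one more tool, called after "Request:" by a JSON object that holds its "fn" and its "kwargs". jog_arm: Moves the arm, as the interface text tells. Its arguments: {"type":"object","properties":{"targets":{"type":"array","items":{"type":"array"}},"grip_force":{"type":"number"}},"required":["targets"]}

```bash
ls; mkdir -p pics; cat > h.py <<'E'
import numpy as np, cv2
from station import ctrl, optics
from scipy.spatial.transform import Rotation as R
def cam(n):
    d=optics.camera(n); np.savez('%s.npz'%n,**d); return d
def load(n): return dict(np.load('%s.npz'%n))
def pts(d):
    K=d['camera_matrix']; z=d['range_z']; v,u=np.mgrid[:z.shape[0],:z.shape[1]]
    X=np.stack([(u-K[0,2])/K[0,0]*z,-(v-K[1,2])/K[1,1]*z,-z],-1)
    T=np.linalg.inv(d['world_to_cam']); return X@T[:3,:3].T+T[:3,3]
def ray(d,u,v,h):
    K=d['camera_matrix'];T=np.linalg.inv(d['world_to_cam'])
    r=T[:3,:3]@np.array([(u-K[0,2])/K[0,0],-(v-K[1,2])/K[1,1],-1]);o=T[:3,3]
    return o+r*(h-o[2])/r[2]
def proj(d,p):
    q=d['world_to_cam'][:3]@np.append(p,1);K=d['camera_matrix']
    return K[0,0]*q[0]/-q[2]+K[0,2],K[1,1]*-q[1]/-q[2]+K[1,2]
def st():
    o=ctrl.get_obs(); print({k:np.round(o[k],4).tolist() for k in('time_s','qpos','ee_pos','eef_rot','force','grip_width')}); return o
E
python3 - <<'E'
from h import *
st()
for n in('scene','top'):
    d=cam(n); print(n,d['camera_matrix'].tolist(),np.linalg.inv(d['world_to_cam']).round(3).tolist(),[k for k in d])
    cv2.imwrite('pics/%s0.png'%n,cv2.resize(d['img'][...,::-1],(800,600),interpolation=cv2.INTER_CUBIC))
E
```

```text
pics
{'time_s': 0.0, 'qpos': [1.1014, 0.3004, 1.5216, -0.0, 1.3207, -0.0665], 'ee_pos': [0.2155, 0.5058, 0.2239], 'eef_rot': [-1.5707, 0.0011, 1.168], 'force': [-0.2906, -0.3291, 0.2991], 'grip_width': 0.0937}
scene [[496.5078150455903, 0.0, 257.2385842353545], [0.0, 496.5078150455903, 192.25934199588895], [0.0, 0.0, 1.0]] [[-0.861, -0.436, 0.262, 0.933], [0.508, -0.74, 0.44, 0.716], [0.002, 0.512, 0.859, 1.565], [0.0, 0.0, 0.0, 1.0]] ['img', 'range_z', 'camera_matrix', 'world_to_cam']
top [[357.1426378702875, 0.0, 256.2987087687323], [0.0, 357.1426378702875, 196.18053297296711], [0.0, 0.0, 1.0]] [[0.023, 0.997, -0.079, 0.388], [-1.0, 0.023, 0.005, -0.019], [0.007, 0.079, 0.997, 1.397], [0.0, 0.0, 0.0, 1.0]] ['img', 'range_z', 'camera_matrix', 'world_to_cam']
```

View pics/scene0.png

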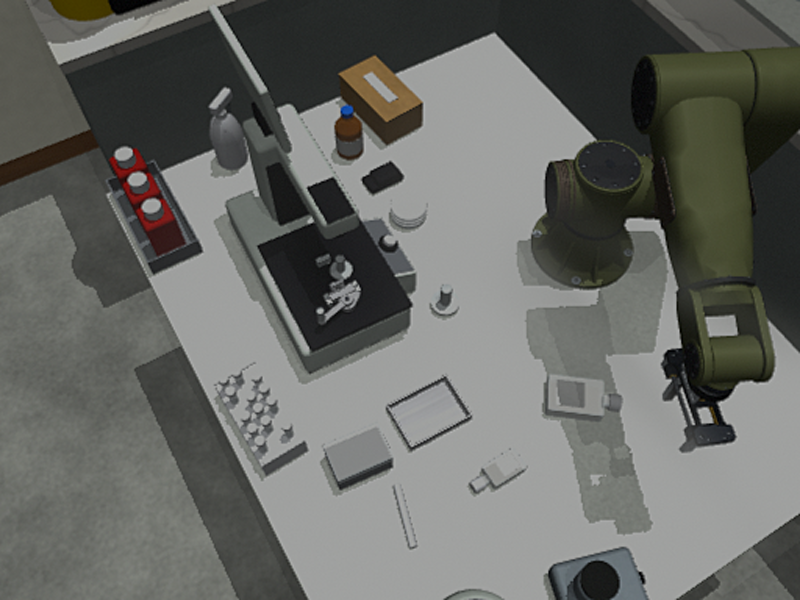

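View pics/top0.png

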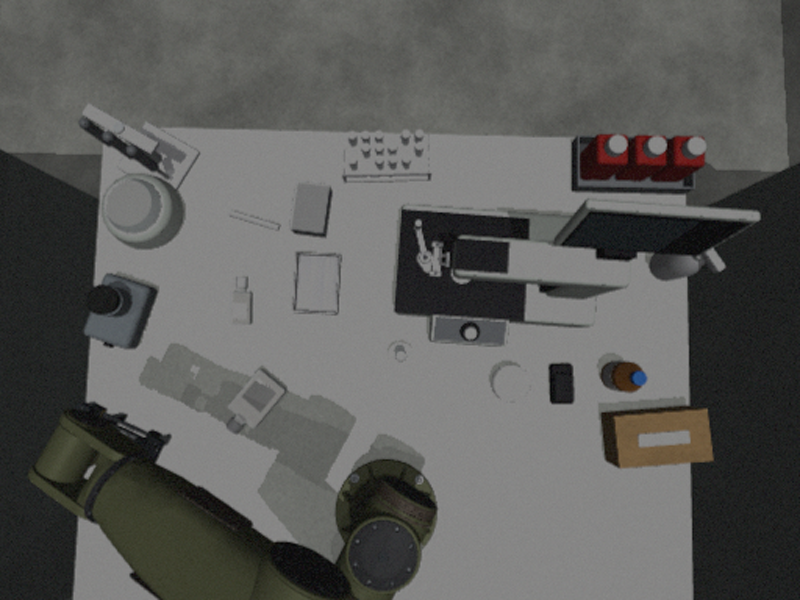

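The scene view shows the stage (scene ~335,280), the small plug under the lamp (340,268), the decoy plug on the bench (447,300), tray (430,412), small flask (500,470), handle (322,315) and key (390,243). The top view agrees: tray (318,283), flask (242,305), key (470,332). Next I'll measure.

```bash
python3 - <<'E'
from h import *
for n in('top','scene'):
    d=load(n);P=pts(d);g=d['img'].max(-1).astype(int)
    z=P[...,2]
    m=((abs(z-.12)<.006)&(g<60)&(P[...,0]>.3)&(P[...,1]<.3)&(P[...,1]>-.4)&(P[...,0]<.8)).astype(np.uint8)
    m=cv2.morphologyEx(m,cv2.MORPH_OPEN,np.ones((3,3)))
    c=max(cv2.findContours(m,cv2.RETR_EXTERNAL,cv2.CHAIN_APPROX_NONE)[0],key=cv2.contourArea)[:,0]
    X=np.array([ray(d,u,v,.12)[:2] for u,v in c])
    h=cv2.convexHull((X*1000).astype(np.float32))
    print(n,'stage z',np.median(z[m>0]),cv2.minAreaRect(h),'quad',cv2.approxPolyDP(h,12,True)[:,0].round().tolist())
    # bright things above stage
    x0,x1=.3,.85
    for lo,hi in((.125,.15),(.15,.2),(.05,.12)):
        mm=((z>lo)&(z<hi)&(g>70)&(P[...,0]>.3)&(P[...,0]<.85)&(P[...,1]<.25)&(P[...,1]>-.3)).astype(np.uint8)
        k,l,s,ce=cv2.connectedComponentsWithStats(mm)
        for i in range(1,k):
            if s[i,4]>8: print(n,(lo,hi),s[i].tolist(),P[l==i].mean(0).round(4).tolist(),'zmax',z[l==i].max().round(4))
d=load('scene')
c=d['img'][130:230,145:275,::-1];c=cv2.convertScaleAbs(c,alpha=1.5)
a=cv2.resize(c,(780,600),interpolation=cv2.INTER_CUBIC);cv2.imwrite('pics/scrop.png',a)
d=load('top')
c=d['img'][125:240,150:330,::-1];c=cv2.convertScaleAbs(c,alpha=1.5)
cv2.imwrite('pics/tcrop.png',cv2.resize(c,(800,511),interpolation=cv2.INTER_CUBIC))
E
```

```text
top stage z 0.11896894520163459 ((590.2508544921875, -163.19677734375), (296.07672119140625, 239.45474243164062), 87.18476867675781) quad [[717.0, -22.0], [494.0, -13.0], [476.0, -42.0], [465.0, -304.0], [548.0, -307.0], [714.0, -55.0]]
top (0.125, 0.15) [266, 147, 22, 30, 307] [0.6049, -0.0912, 0.1397] zmax 0.1499
top (0.125, 0.15) [290, 178, 6, 4, 10] [0.554, -0.154, 0.1263] zmax 0.1278
top (0.15, 0.2) [266, 141, 4, 4, 16] [0.6709, -0.0586, 0.1851] zmax 0.1876
top (0.15, 0.2) [269, 163, 7, 4, 10] [0.599, -0.0762, 0.1512] zmax 0.1538
top (0.05, 0.12) [219, 99, 57, 14, 529] [0.8334, 0.0253, 0.0694] zmax 0.1154
top (0.05, 0.12) [185, 116, 27, 33, 689] [0.7328, 0.2025, 0.0659] zmax 0.0744
top (0.05, 0.12) [257, 131, 76, 9, 272] [0.7214, -0.1612, 0.1053] zmax 0.1196
top (0.05, 0.12) [258, 201, 9, 1, 9] [0.4763, -0.0465, 0.0679] zmax 0.0818
top (0.05, 0.12) [275, 201, 51, 21, 770] [0.4401, -0.1857, 0.0928] zmax 0.1198
top (0.05, 0.12) [253, 224, 7, 7, 39] [0.3783, -0.0273, 0.0763] zmax 0.0823
scene stage z 0.119675213965873 ((590.7244873046875, -160.91017150878906), (303.4681396484375, 2
[... 445 characters left out ...]
(0.15, 0.2) [216, 188, 10, 8, 24] [0.6058, -0.0701, 0.1521] zmax 0.1546
scene (0.15, 0.2) [203, 197, 5, 5, 16] [0.6703, -0.0562, 0.1865] zmax 0.1923
scene (0.05, 0.12) [231, 139, 24, 19, 217] [0.4348, -0.229, 0.0956] zmax 0.119
scene (0.05, 0.12) [242, 157, 25, 26, 264] [0.4394, -0.127, 0.0885] zmax 0.1191
scene (0.05, 0.12) [162, 164, 99, 71, 649] [0.6987, -0.109, 0.0987] zmax 0.116
scene (0.05, 0.12) [282, 182, 8, 9, 40] [0.3769, -0.0236, 0.0755] zmax 0.0848
scene (0.05, 0.12) [262, 196, 2, 9, 9] [0.4837, -0.0078, 0.0862] zmax 0.1125
scene (0.05, 0.12) [157, 231, 39, 57, 568] [0.8353, 0.0371, 0.0742] zmax 0.1191
scene (0.05, 0.12) [207, 271, 45, 37, 971] [0.734, 0.2059, 0.0663] zmax 0.0765
```

View pics/scrop.png

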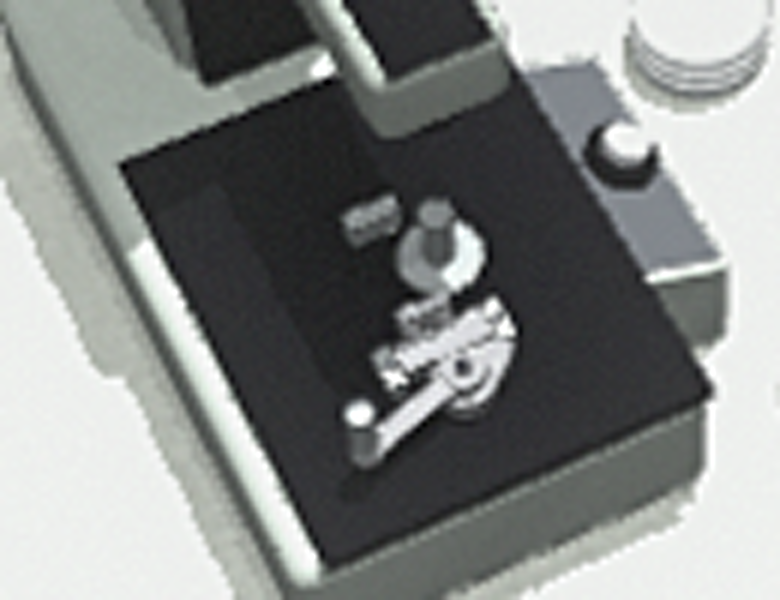

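View pics/tcrop.png

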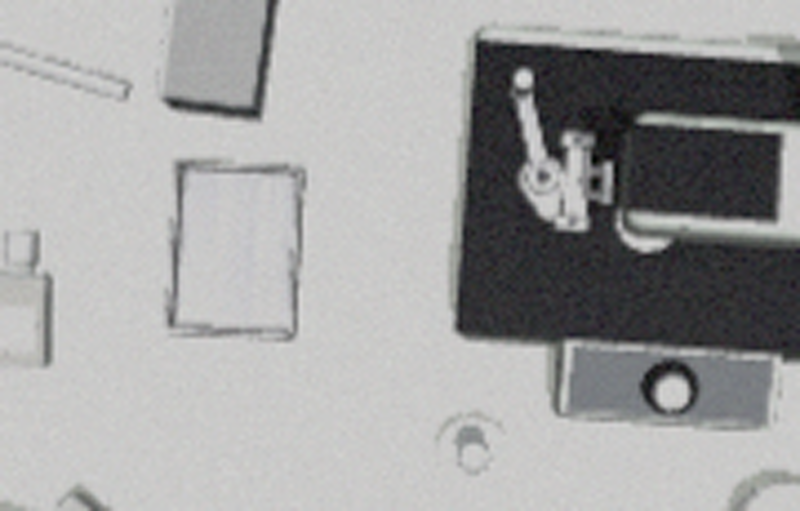

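The crops show the small plug knob top at scene crop (437,212), the cam hub at (465,368), the handle top at (358,414) and the key at (622,140). In the top crop the hub is at (543,177), the handle at (523,82) and the key at (672,390).

```bash
cat >> h.py <<'E'
def tri(ds,uvs):
    A=np.zeros((3,3));b=np.zeros(3)
    for d,(u,v) in zip(ds,uvs):
        o=np.linalg.inv(d['world_to_cam'])[:3,3];r=ray(d,u,v,0)-o;r/=np.linalg.norm(r)
        M=np.eye(3)-np.outer(r,r);A+=M;b+=M@o
    return np.linalg.solve(A,b)
E
python3 - <<'E'
from h import *
s,t=load('scene'),load('top')
S=lambda x,y:((x+.5)/6-.5+145,(y+.5)/6-.5+130)
k=800/180
T=lambda x,y:((x+.5)/k-.5+150,(y+.5)/k-.5+125)
for n,a,b in(('hub',(465,368),(543,177)),('handle',(358,414),(523,82)),('key',(624,141),(672,390))):
    p=tri([s,t],[S(*a),T(*b)]);print(n,p.round(4),'res',np.round(np.subtract(proj(s,p),S(*a)),2),np.round(np.subtract(proj(t,p),T(*b)),2))
kn=ray(s,*S(437,212),.170);print('knob',kn.round(4))
print('knob from flange scene',ray(s,*S(441,255),.125).round(4))
# flange points by depth
for d in(s,t):
    P=pts(d);m=(abs(P[...,2]-.125)<.004)&(d['img'].max(-1)>90)&(np.hypot(P[...,0]-kn[0],P[...,1]-kn[1])<.03)
    print('flange',m.sum(),P[m].min(0).round(4),P[m].max(0).round(4))
# scope frame hypothesis via yaw
yaw=-.0495
Rz=R.from_euler('z',yaw).as_matrix()[:2,:2]
hub=tri([s,t],[S(465,368),T(543,177)])
print('origin from hub',hub[:2]-Rz@[.026,.0885],'from edges',np.array([.5975,-.0154])-Rz@[.02,.15],np.array([.5982,-.0094])-Rz@[.02,.15])
# tray and flask by masks
for n,d in(('top',t),('scene',s)):
    P=pts(d);z=P[...,2];g=d['img'].max(-1)
    m=((z>.015)&(z<.045)&(P[...,0]>.3)&(P[...,0]<.66)&(P[...,1]>.05)&(P[...,1]<.5)).astype(np.uint8)
    kk,l,st_,_=cv2.connectedComponentsWithStats(m,connectivity=8)
    for i in range(1,kk):
        if st_[i,4]>25:
            q=P[l==i]; print(n,st_[i].tolist(),q.mean(0).round(4),'z',np.percentile(q[:,2],[5,50,95]).round(4),cv2.minAreaRect((q[:,:2]*1000).astype(np.float32)))
E
```

```text
hub [ 0.6003 -0.0759  0.1483] res [-0.34 -0.07] [-0.21  0.25]
handle [ 0.6701 -0.0586  0.1834] res [0.3  0.07] [ 0.18 -0.22]
key [ 0.435  -0.1855  0.1138] res [-0.2  -0.03] [-0.13  0.16]
knob [ 0.5692 -0.1612  0.17  ]
knob from flange scene [ 0.5696 -0.162   0.125 ]
flange 60 [ 0.5455 -0.1821  0.1211] [ 0.5905 -0.138   0.1289]
flange 26 [ 0.5471 -0.1804  0.1213] [ 0.5751 -0.1398  0.1282]
origin from hub [ 0.56991578 -0.16299965] from edges [ 0.57010253 -0.16422667] [ 0.57080253 -0.15822667]
top [187, 161, 31, 40, 168] [0.5534 0.1886 0.0228] z [0.0171 0.023  0.0277] ((552.4229125976562, 185.51394653320312), (110.58844757080078, 150.50462341308594), 88.62055206298828)
top [147, 177, 14, 31, 352] [0.4953 0.3698 0.0261] z [0.0196 0.0263 0.0316] ((504.23968505859375, 370.90771484375), (116.70943450927734, 49.8769416809082), 1.7716987133026123)
top [158, 236, 21, 11, 126] [0.3135 0.3053 0.0352] z [0.0237 0.0364 0.0414] ((317.9092102050781, 302.742431640625), (74.00525665283203, 36.55162811279297), 84.95475769042969)
scene [247, 240, 55, 47, 280] [0.5504 0.1892 0.0226] z [0.0162 0.0223 0.0294] ((552.1893920898438, 188.69960021972656), (114.39185333251953, 152.77854919433594), 88.73799896240234)
scene [350, 245, 15, 22, 176] [0.3151 0.3151 0.034 ] z [0.0214 0.0349 0.0427] ((319.13946533203125, 309.4831237792969), (37.89289474487305, 77.78510284423828), 0.10001901537179947)
scene [301, 287, 36, 29, 493] [0.4978 0.3753 0.0268] z [0.0194 0.0269 0.0329] ((504.8727111816406, 374.30548095703125), (119.57183074951172, 52.262630462646484), 1.298409342765808)
```

The turn entry is described as about tool y only, but the task needs a lean. I'll check what the interface accepts, starting with a null turn given as a vector.

Request:
{"fn": "jog_arm", "kwargs": {"targets": [[9.4,[0,0,0],[0,0,0]]]}}

```text
schema error: expected a number
```

Only a scalar turn is accepted, so any lean has to come from the arm's behaviour at its reach limit: reaching too far outward should tip the tool outward. I'll test this high above everything, along the scope's x direction.

Request:
{"fn": "jog_arm", "kwargs": {"targets": [[9.4,[0,-5,0],0],[9.4,[0,-10,0],0],[9.4,[-4,-14,-5],0],[9.4,[-8,-18,-10],-0.1],[9.4,[-12,-21,-15],-0.2],[9.4,[-16,-21,-20],-0.35],[9.4,[-20,-21,-25],-0.35],[9.4,[-24,-21,-30],-0.35],[9.4,[-28,-21,-35],-0.35],[9.4,[-31,-21,-39],-0.35]]}}

```text
time_s: 1.1
ee_pos: [0.3921, 0.1774, 0.4294]
eef_rot: [-1.571, -0.0, 1.518]
force: [0.1, 0.1, -0.4]
grip_width: 0.0939
```

```bash
python3 -c "
from h import *
st()"
```

```text
{'time_s': 1.1, 'qpos': [0.3396, -0.0452, 1.4445, 0.0, 1.7419, -1.1786], 'ee_pos': [0.3921, 0.1774, 0.4294], 'eef_rot': [-1.571, -0.0001, 1.5182], 'force': [0.076, 0.1234, -0.4322], 'grip_width': 0.0939}
```

Request:
{"fn": "jog_arm", "kwargs": {"targets": [[9.4,[-5,0,0],0],[9.4,[-9.5,0,0],0],[9.4,[-9.5,0,-5],0],[9.4,[-9.5,0,-10],0],[9.4,[-9.5,0,-15],0],[9.4,[-9.5,0,-20],0],[9.4,[-9.5,0,-25],0],[9.4,[-9.5,0,-30],0],[9.4,[-9.5,0,-35],0],[9.4,[-9.5,0,-40],0]]}}

```text
time_s: 2.1
ee_pos: [0.7303, 0.0649, 0.4236]
eef_rot: [-1.58, -0.001, 1.518]
force: [0.4, 0.6, 1.7]
grip_width: 0.0941
```

```bash
python3 -c "
from h import *
st()"
```

```text
{'time_s': 2.1, 'qpos': [0.0386, 0.8296, 0.2678, 0.0006, 2.0346, -1.4793], 'ee_pos': [0.7303, 0.0649, 0.4236], 'eef_rot': [-1.5804, -0.0014, 1.5182], 'force': [0.3924, 0.6386, 1.682], 'grip_width': 0.0941}
```

The tool began tipping outward (0.6°) as joint 3 neared its limit. I'll keep pushing outward.

Request:
{"fn": "jog_arm", "kwargs": {"targets": [[9.4,[0,0,-5],0],[9.4,[0,0,-10],0],[9.4,[0,0,-15],0],[9.4,[0,0,-20],0],[9.4,[0,0,-25],0]]}}

```text
time_s: 2.6
ee_pos: [0.7762, 0.0486, 0.365]
eef_rot: [-1.613, -0.005, 1.518]
force: [-0.7, 0.2, -0.6]
grip_width: 0.0944
```

```bash
python3 -c "
from h import *
st()"
```

```text
{'time_s': 2.6, 'qpos': [0.0148, 0.9268, 0.2349, 0.0023, 1.9373, -1.5025], 'ee_pos': [0.7762, 0.0486, 0.365], 'eef_rot': [-1.6132, -0.005, 1.5182], 'force': [-0.7162, 0.1727, -0.6249], 'grip_width': 0.0944}
```

Request:
{"fn": "jog_arm", "kwargs": {"targets": [[9.4,[0,-20,-30],0],[9.4,[0,-20,-30],0],[9.4,[0,-20,-30],0]]}}

```text
time_s: 2.9
ee_pos: [0.7742, 0.0367, 0.3854]
eef_rot: [-1.645, -0.008, 1.518]
force: [1.2, 0.6, 0.6]
grip_width: 0.0939
```

Request:
{"fn": "jog_arm", "kwargs": {"targets": [[9.4,[0,-20,-30],0],[9.4,[0,-20,-30],0],[9.4,[0,-20,-30],0]]}}

```text
time_s: 3.2
ee_pos: [0.7719, 0.0266, 0.404]
eef_rot: [-1.674, -0.011, 1.518]
force: [0.6, 0.6, -0.5]
grip_width: 0.0938
```

```bash
python3 -c "
from h import *
st()"
```

```text
{'time_s': 3.2, 'qpos': [-0.0152, 0.8766, 0.2352, 0.0073, 1.9259, -1.5301], 'ee_pos': [0.7719, 0.0266, 0.404], 'eef_rot': [-1.6744, -0.0107, 1.5184], 'force': [0.5521, 0.5523, -0.5151], 'grip_width': 0.0938}
```

Tilt builds up from call to call (now about 6°). I'll continue in batches.

Request:
{"fn": "jog_arm", "kwargs": {"targets": [[9.4,[0,-5,-40],0],[9.4,[0,-5,-40],0]]}}

```text
time_s: 3.4
ee_pos: [0.7916, 0.0197, 0.3839]
eef_rot: [-1.705, -0.013, 1.519]
force: [-0.7, -0.5, 0.7]
grip_width: 0.0938
```

Request:
{"fn": "jog_arm", "kwargs": {"targets": [[9.4,[0,-5,-40],0],[9.4,[0,-5,-40],0]]}}

```text
time_s: 3.6
ee_pos: [0.8084, 0.0133, 0.3674]
eef_rot: [-1.735, -0.015, 1.519]
force: [-0.2, 0.1, -0.4]
grip_width: 0.0938
```

Request:
{"fn": "jog_arm", "kwargs": {"targets": [[9.4,[0,-30,-30],0],[9.4,[0,-30,-30],0]]}}

```text
time_s: 3.8
ee_pos: [0.7941, 0.0086, 0.4097]
eef_rot: [-1.767, -0.017, 1.519]
force: [-1.4, -0.4, 1.9]
grip_width: 0.0939
```

Request:
{"fn": "jog_arm", "kwargs": {"targets": [[9.4,[0,-30,-30],0],[9.4,[0,-30,-30],0]]}}

```text
time_s: 4.0
ee_pos: [0.7794, 0.0043, 0.4486]
eef_rot: [-1.8, -0.019, 1.52]
force: [-0.4, -0.7, 0.0]
grip_width: 0.0939
```

Request:
{"fn": "jog_arm", "kwargs": {"targets": [[9.4,[0,-20,-30],0]]}}

```text
time_s: 4.1
ee_pos: [0.7789, 0.0019, 0.4609]
eef_rot: [-1.827, -0.021, 1.52]
force: [-0.7, -0.4, 0.3]
grip_width: 0.0942
```

Request:
{"fn": "jog_arm", "kwargs": {"targets": [[9.4,[0,-20,-30],0]]}}

```text
time_s: 4.2
ee_pos: [0.7787, -0.0006, 0.4724]
eef_rot: [-1.854, -0.022, 1.521]
force: [0.0, -0.5, -0.6]
grip_width: 0.0938
```

One-row calls add 0.027 rad each. The lean is 0.28 rad now and I want about 0.64.

Request:
{"fn": "jog_arm", "kwargs": {"targets": [[9.4,[0,-10,-35],0]]}}

```text
time_s: 4.3
ee_pos: [0.7856, -0.003, 0.4754]
eef_rot: [-1.885, -0.023, 1.521]
force: [0.4, 0.4, 0.4]
grip_width: 0.0943
```

Request:
{"fn": "jog_arm", "kwargs": {"targets": [[9.4,[0,-10,-35],0]]}}

```text
time_s: 4.4
ee_pos: [0.7929, -0.0055, 0.4755]
eef_rot: [-1.91, -0.025, 1.521]
force: [-0.1, 0.6, -0.8]
grip_width: 0.0942
```

Request:
{"fn": "jog_arm", "kwargs": {"targets": [[9.4,[0,-10,-35],0]]}}

```text
time_s: 4.5
ee_pos: [0.7987, -0.0078, 0.4789]
eef_rot: [-1.938, -0.026, 1.522]
force: [0.2, 1.1, -0.2]
grip_width: 0.0942
```

Request:
{"fn": "jog_arm", "kwargs": {"targets": [[9.4,[0,-10,-35],0]]}}

```text
time_s: 4.6
ee_pos: [0.8035, -0.0099, 0.4846]
eef_rot: [-1.967, -0.027, 1.522]
force: [-0.6, -0.6, 0.4]
grip_width: 0.0938
```

Request:
{"fn": "jog_arm", "kwargs": {"targets": [[9.4,[0,-20,-30],0]]}}

```text
time_s: 4.7
ee_pos: [0.7991, -0.0118, 0.5008]
eef_rot: [-1.991, -0.028, 1.523]
force: [0.3, -0.2, -0.2]
grip_width: 0.094
```

Request:
{"fn": "jog_arm", "kwargs": {"targets": [[9.4,[0,-20,-30],0]]}}

```text
time_s: 4.8
ee_pos: [0.7926, -0.0135, 0.5226]
eef_rot: [-2.023, -0.029, 1.523]
force: [0.5, -0.1, -0.2]
grip_width: 0.0938
```

Request:
{"fn": "jog_arm", "kwargs": {"targets": [[9.4,[0,-20,-30],0]]}}

```text
time_s: 4.9
ee_pos: [0.7863, -0.0151, 0.5423]
eef_rot: [-2.053, -0.03, 1.524]
force: [-0.6, -0.7, 0.7]
grip_width: 0.094
```

Request:
{"fn": "jog_arm", "kwargs": {"targets": [[9.4,[0,-20,-30],0]]}}

```text
time_s: 5.0
ee_pos: [0.7799, -0.0168, 0.5604]
eef_rot: [-2.08, -0.031, 1.524]
force: [0.0, 0.1, -0.5]
grip_width: 0.0939
```

Request:
{"fn": "jog_arm", "kwargs": {"targets": [[9.4,[0,-20,-30],0]]}}

```text
time_s: 5.1
ee_pos: [0.7732, -0.0183, 0.5781]
eef_rot: [-2.107, -0.032, 1.525]
force: [0.3, -0.8, 0.2]
grip_width: 0.0941
```

Request:
{"fn": "jog_arm", "kwargs": {"targets": [[9.4,[0,-20,-30],0]]}}

```text
time_s: 5.2
ee_pos: [0.7659, -0.0198, 0.5958]
eef_rot: [-2.133, -0.032, 1.525]
force: [0.7, -0.2, -0.2]
grip_width: 0.0941
```

Request:
{"fn": "jog_arm", "kwargs": {"targets": [[9.4,[0,-10,-35],0]]}}

```text
time_s: 5.3
ee_pos: [0.7678, -0.0214, 0.6054]
eef_rot: [-2.165, -0.033, 1.526]
force: [0.3, -1.2, 0.7]
grip_width: 0.0941
```

Request:
{"fn": "jog_arm", "kwargs": {"targets": [[9.4,[0,-10,-35],0]]}}

```text
time_s: 5.4
ee_pos: [0.7709, -0.0231, 0.6115]
eef_rot: [-2.191, -0.034, 1.526]
force: [-0.1, 0.5, -0.9]
grip_width: 0.0937
```

Request:
{"fn": "jog_arm", "kwargs": {"targets": [[9.4,[0,-10,-35],0]]}}

```text
time_s: 5.5
ee_pos: [0.7721, -0.0246, 0.6201]
eef_rot: [-2.219, -0.035, 1.527]
force: [0.7, 0.3, -0.6]
grip_width: 0.0943
```

Request:
{"fn": "jog_arm", "kwargs": {"targets": [[9.4,[0,0,0],0]]}}

```text
time_s: 5.6
ee_pos: [0.7715, -0.0246, 0.6214]
eef_rot: [-2.221, -0.034, 1.526]
force: [-0.9, 0.4, -0.1]
grip_width: 0.0933
```

```bash
cat >> h.py <<'E'
O=np.array([.5697,-.1620]);YAW=-.0495
def sw(x,y,z): # scope -> world
    p=R.from_euler('z',YAW).apply([x,y,0]);return np.array([O[0]+p[0],O[1]+p[1],z])
def plan(*ps):
    o=ctrl.get_obs();r=R.from_euler('xyz',o['eef_rot']);m=r.as_matrix()
    print('t',o['time_s'],'ee',o['ee_pos'].round(4),'rot',o['eef_rot'].round(3),'F',o['force'].round(1),'grip',round(float(o['grip_width']),4))
    print('tool x',m[:,0].round(3),'y',m[:,1].round(3),'z',m[:,2].round(3),'lean',np.degrees(np.arccos(-m[2,1])).round(1),'q',o['qpos'].round(3))
    for p in ps: print(np.round(p,4),'-> cm',(r.inv().apply(np.array(p)-o['ee_pos'])*100).round(2))
E
python3 -c "
from h import *
a=sw(-.16,0,.30);b=sw(-.06,0,.20);c=sw(0,0,.154)
plan(a,sw(-.12,0,.26),b,c)"
```

```text
t 5.6 ee [ 0.7715 -0.0246  0.6214] rot [-2.221 -0.034  1.526] F [-0.9  0.4 -0.1] grip 0.0933
tool x [0.044 0.998 0.034] y [ 0.606  0.001 -0.796] z [-0.794  0.056 -0.605] lean 37.3 q [-0.099  0.632  0.235  0.061  1.626 -1.59 ]
[ 0.4099 -0.1541  0.3   ] -> cm [-15.63   3.67  47.43]
[ 0.4498 -0.1561  0.26  ] -> cm [-15.79   9.27  46.67]
[ 0.5098 -0.159   0.2   ] -> cm [-16.03  17.67  45.52]
[ 0.5697 -0.162   0.154 ] -> cm [-16.22  24.96  43.52]
```

Lean is 37° with the jaws along scope y. Next I'll go behind the lamp at height.

Request:
{"fn": "jog_arm", "kwargs": {"targets": [[9.4,[-15.1,-8.3,38.3],0],[9.4,[-15.1,-8.3,38.3],0],[9.4,[-15.1,-8.3,38.3],0],[9.4,[-15.1,-8.3,38.3],0],[9.4,[-15.1,-8.3,38.3],0],[9.4,[-15.1,-8.3,38.3],0],[9.4,[-15.1,-8.3,38.3],0],[9.4,[-15.1,-8.3,38.3],0],[9.4,[-15.1,-8.3,38.3],0],[9.4,[-15.1,-8.3,38.3],0]]}}

```text
time_s: 6.6
ee_pos: [0.4083, -0.1536, 0.4492]
eef_rot: [-2.218, -0.035, 1.527]
force: [-0.3, -0.1, 0.8]
grip_width: 0.094
```

```bash
python3 -c "
from h import *
plan(sw(-.15,0,.30),sw(-.05,0,.20),sw(0,0,.156))"
```

```text
t 6.6 ee [ 0.4083 -0.1536  0.4492] rot [-2.218 -0.035  1.527] F [-0.3 -0.1  0.8] grip 0.094
tool x [0.043 0.998 0.035] y [ 0.604  0.001 -0.797] z [-0.796  0.056 -0.603] lean 37.1 q [-0.664 -0.365  1.773  0.408  1.225 -2.218]
[ 0.4199 -0.1546  0.3   ] -> cm [-0.56 12.6   8.06]
[ 0.5198 -0.1595  0.2   ] -> cm [-0.97 26.6   6.11]
[ 0.5697 -0.162   0.156 ] -> cm [-1.15 33.12  4.78]
```

Request:
{"fn": "jog_arm", "kwargs": {"targets": [[3.2,[-0.5,4,3],0],[3.2,[-0.5,8.5,6],0],[3.2,[-0.6,12.6,8],0],[3.2,[-0.7,17,7.4],0],[3.2,[-0.8,21,6.8],0],[3.2,[-0.9,25,6.2],0],[3.2,[-1,28,5.5],0],[3.2,[-1,28,5.5],0],[3.2,[-1,28,5.5],0]]}}

```text
time_s: 7.5
ee_pos: [0.5345, -0.1602, 0.1931]
eef_rot: [-2.217, -0.035, 1.527]
force: [-1.1, 0.7, -0.2]
grip_width: 0.0323
```

```bash
python3 -c "
from h import *
plan(sw(0,0,.160))
d=cam('scene')
cv2.imwrite('pics/s2.png',cv2.resize(cv2.convertScaleAbs(d['img'][130:230,145:275,::-1],alpha=1.5),(780,600),interpolation=cv2.INTER_CUBIC))
d=cam('top')
"
```

```text
t 7.5 ee [ 0.5345 -0.1602  0.1931] rot [-2.217 -0.035  1.527] F [-1.1  0.7 -0.2] grip 0.0323
tool x [0.044 0.998 0.035] y [ 0.602  0.002 -0.798] z [-0.797  0.056 -0.601] lean 37.0 q [-0.485  0.094  1.974  0.564  0.558 -2.406]
[ 0.5697 -0.162   0.16  ] -> cm [-0.15  4.76 -0.82]
```

View pics/s2.png

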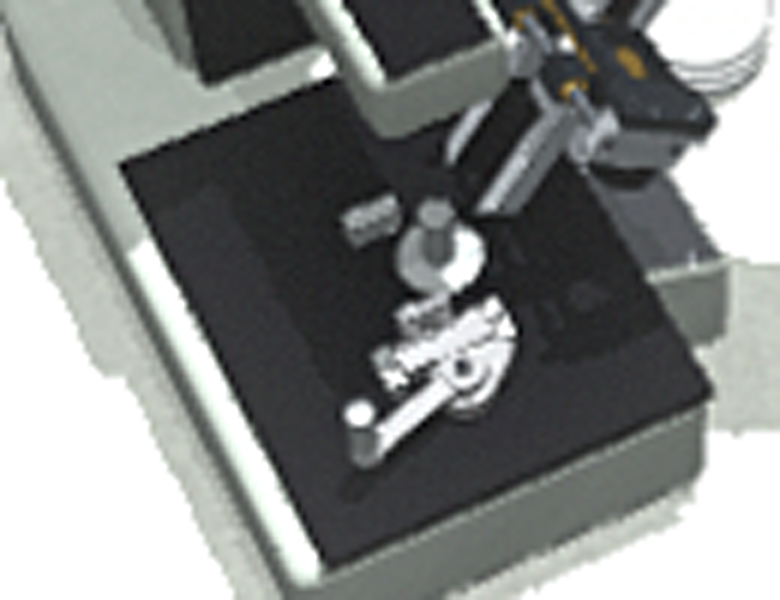

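The view shows the finger tips at crop (450,160) and (500,205), straddling the line to the knob (437,212). I'll advance and grip.

Request:
{"fn": "jog_arm", "kwargs": {"targets": [[3.2,[-0.1,2.5,-0.4],0],[3.2,[-0.15,4.7,-0.8],0],[3.2,[-0.15,4.7,-0.8],0],[3.2,[-0.15,4.7,-0.8],0],[1.0,[-0.15,4.7,-0.8],0],[1.0,[-0.15,4.7,-0.8],0],[1.0,[-0.15,4.7,-0.8],0],[1.0,[-0.15,4.7,-0.8],0]], "grip_force": 25}}

```text
time_s: 8.4
ee_pos: [0.5697, -0.1628, 0.1625]
eef_rot: [-2.221, -0.033, 1.526]
force: [-3.4, -0.2, 7.6]
grip_width: 0.0192
```

```bash
python3 -c "
from h import *
e=ctrl.get_obs()['ee_pos']
plan(e+[0,0,.012],e+[-.03,0,.025],e+[-.15,0.01,.08])
"
```

```text
t 8.4 ee [ 0.5697 -0.1628  0.1625] rot [-2.221 -0.033  1.526] F [-3.4 -0.2  7.6] grip 0.0192
tool x [0.045 0.998 0.033] y [ 0.606 -0.    -0.796] z [-0.795  0.056 -0.605] lean 37.3 q [-0.454  0.213  1.92   0.605  0.485 -2.434]
[ 0.5697 -0.1628  0.1745] -> cm [ 0.04 -0.95 -0.73]
[ 0.5397 -0.1628  0.1875] -> cm [-0.05 -3.81  0.87]
[ 0.4197 -0.1528  0.2425] -> cm [  0.6  -15.45   7.14]
```

Request:
{"fn": "jog_arm", "kwargs": {"targets": [[1.0,[0,-0.7,-0.5],0],[1.0,[0,-1.3,-1],0],[1.0,[0,-1.3,-1],0],[1.0,[0,-3.8,0.4],0],[1.0,[0,-8,2.5],0],[1.0,[0.3,-12,4.5],0],[1.0,[0.5,-16,6.5],0],[1.0,[0.5,-16,6.5],0]]}}

```text
time_s: 9.2
ee_pos: [0.4193, -0.1539, 0.2529]
eef_rot: [-2.223, -0.031, 1.526]
force: [1.3, -0.3, -0.5]
grip_width: 0.0193
```

```bash
python3 -c "
from h import *
plan([.42,.05,.26],[.5,.187,.25],[.5523,.187,.12],[.5523,.187,.065])
d=cam('scene')
cv2.imwrite('pics/s3.png',cv2.resize(cv2.convertScaleAbs(d['img'][100:280,130:370,::-1],alpha=1.5),(800,600),interpolation=cv2.INTER_CUBIC))
"
```

```text
t 9.2 ee [ 0.4193 -0.1539  0.2529] rot [-2.223 -0.031  1.526] F [ 1.3 -0.3 -0.5] grip 0.0193
tool x [0.045 0.999 0.031] y [ 0.608 -0.003 -0.794] z [-0.793  0.055 -0.607] lean 37.4 q [-0.641 -0.255  2.144  0.541  0.777 -2.455]
[0.42 0.05 0.26] -> cm [20.38 -0.58  0.63]
[0.5   0.187 0.25 ] -> cm [34.39  5.04 -4.36]
[0.5523 0.187  0.12  ] -> cm [34.23 18.54 -0.62]
[0.5523 0.187  0.065 ] -> cm [34.06 22.91  2.72]
```

View pics/s3.png

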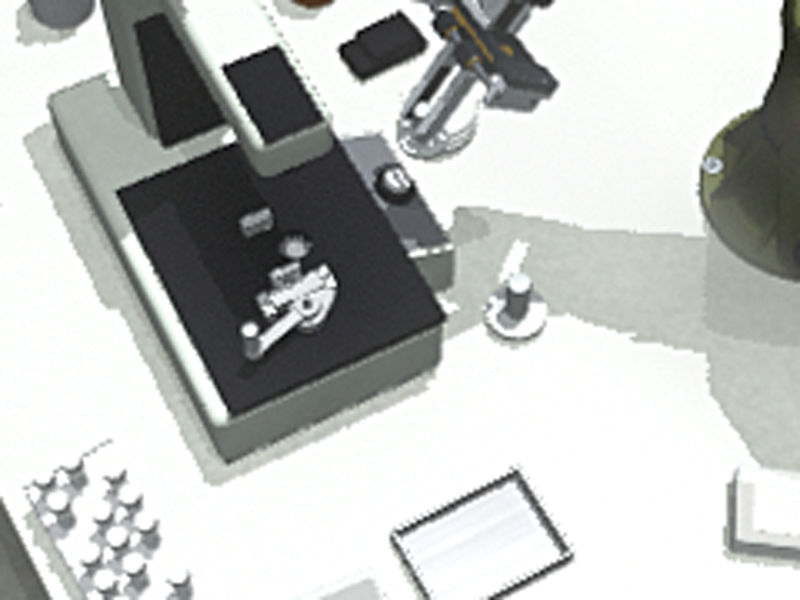

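The plug is out of the opening (held at ~(425,120)), and the open hole is visible at (295,245). Next I'll carry the plug to the tray.

Request:
{"fn": "jog_arm", "kwargs": {"targets": [[1.0,[34.4,5,-4.4],0],[1.0,[34.4,5,-4.4],0],[1.0,[34.4,5,-4.4],0],[1.0,[34.4,5,-4.4],0],[1.0,[34.4,5,-4.4],0],[1.0,[34.4,5,-4.4],0],[1.0,[34.4,5,-4.4],0],[1.0,[34.4,5,-4.4],0],[1.0,[34.2,14,-1.8],0],[1.0,[34.2,18.5,-0.6],0]]}}

```text
time_s: 10.25
ee_pos: [0.5386, 0.1898, 0.1531]
eef_rot: [-2.218, -0.036, 1.531]
force: [1.2, -1.0, -0.6]
grip_width: 0.0192
```

```bash
python3 -c "
from h import *
plan([.5523,.187,.08],[.5523,.187,.058])
d=load('scene');print(ray(d,295.5/800*240-.5+130,245.5/600*180-.5+100,.12))
P=pts(d);m=(P[...,2]<.117)&(P[...,2]>.06)&(np.hypot(P[...,0]-.57,P[...,1]+.162)<.03);print(m.sum(),P[m].mean(0))
"
```

```text
t 10.25 ee [0.5386 0.1898 0.1531] rot [-2.218 -0.036  1.531] F [ 1.2 -1.  -0.6] grip 0.0192
tool x [0.04  0.999 0.036] y [ 0.604  0.005 -0.797] z [-0.796  0.053 -0.603] lean 37.2 q [ 0.369  0.191  1.973 -0.554  0.418 -0.704]
[0.5523 0.187  0.08  ] -> cm [-0.49  6.65  3.3 ]
[0.5523 0.187  0.058 ] -> cm [-0.57  8.4   4.63]
[ 0.5701968  -0.16103764  0.12      ]
88 [ 0.56639072 -0.16563517  0.11100627]
```

Request:
{"fn": "jog_arm", "kwargs": {"targets": [[1.0,[-0.5,4,2],0],[1.0,[-0.5,7,3.7],0],[1.0,[-0.6,8,4.4],0],[1.0,[-0.6,8.3,4.6],0],[1.0,[-0.6,8.3,4.6],0],[3.4,[-0.6,8.3,4.6],0],[3.4,[-0.6,8.3,4.6],0],[3.4,[-0.6,8.3,4.6],0],[3.4,[-0.6,8.3,4.6],0]]}}

```text
time_s: 11.15
ee_pos: [0.5515, 0.184, 0.0616]
eef_rot: [-2.219, -0.035, 1.527]
force: [1.3, -0.4, -0.7]
grip_width: 0.0344
```

```bash
python3 -c "
from h import *
e=ctrl.get_obs()['ee_pos']
plan(e+[-.11,0,.09],[.40,.372,.15],[.4565,.372,.08],[.4565,.372,.026])
"
```

```text
t 11.15 ee [0.5515 0.184  0.0616] rot [-2.219 -0.035  1.527] F [ 1.3 -0.4 -0.7] grip 0.0344
tool x [0.044 0.998 0.035] y [ 0.605  0.001 -0.797] z [-0.795  0.056 -0.604] lean 37.2 q [ 0.348  0.385  1.996 -0.981  0.249 -0.267]
[0.4415 0.184  0.1516] -> cm [ -0.17 -13.82   3.32]
[0.4   0.372 0.15 ] -> cm [ 18.42 -16.18   7.77]
[0.4565 0.372  0.08  ] -> cm [18.42 -7.19  7.5 ]
[0.4565 0.372  0.026 ] -> cm [18.23 -2.89 10.76]
```

The plug is released in the tray. Joint 4 is near its limit here, and the flask lies even further left, so I'll fit the arm's kinematics from the logged states and check reach before moving on.

```bash
cat > kin.py <<'E'
import numpy as np
from scipy.spatial.transform import Rotation as R
from scipy.optimize import least_squares
D=[([1.1014,.3004,1.5216,0,1.3207,-.0665],[.2155,.5058,.2239],[-1.5707,.0011,1.168]),
([.3396,-.0452,1.4445,0,1.7419,-1.1786],[.3921,.1774,.4294],[-1.571,-.0001,1.5182]),
([.0386,.8296,.2678,.0006,2.0346,-1.4793],[.7303,.0649,.4236],[-1.5804,-.0014,1.5182]),
([.0148,.9268,.2349,.0023,1.9373,-1.5025],[.7762,.0486,.365],[-1.6132,-.005,1.5182]),
([-.0152,.8766,.2352,.0073,1.9259,-1.5301],[.7719,.0266,.404],[-1.6744,-.0107,1.5184]),
([-.099,.632,.235,.061,1.626,-1.59],[.7715,-.0246,.6214],[-2.221,-.034,1.526]),
([-.664,-.365,1.773,.408,1.225,-2.218],[.4083,-.1536,.4492],[-2.218,-.035,1.527]),
([-.485,.094,1.974,.564,.558,-2.406],[.5345,-.1602,.1931],[-2.217,-.035,1.527]),
([-.641,-.255,2.144,.541,.777,-2.455],[.4193,-.1539,.2529],[-2.223,-.031,1.526]),
([.348,.385,1.996,-.981,.249,-.267],[.5515,.184,.0616],[-2.219,-.035,1.527])]
def fk(q,p):
    h,a1,a2,e,a3,L,s,t,c6,u=p
    r=lambda ax,a:R.from_euler(ax,a)
    A=r('z',q[0]); x=np.array([a1,s,h]); B=r('y',q[1]); x=x+B.apply([0,0,a2]); C=r('y',q[1]+q[2])
    x=x+C.apply([e,0,a3]); T=C*r('z',q[3])*r('y',q[4]); x=x+T.apply([u,t,L])
    # tool y = T z ; tool rotation about it by q6
    M=A*T*r('z',q[5]+c6)*R.from_matrix(np.array([[1,0,0],[0,0,1],[0,-1,0]]).T)
    return A.apply(x),M
def res(p):
    o=[]
    for q,x,e in D:
        X,M=fk(q,p); o+=list(X-x)+list(.3*(R.from_euler('xyz',e).inv()*M).as_rotvec())
    return np.array(o)
best=None
for c in(0,1.57,3.14,-1.57):
    f=least_squares(res,[.35,0,.35,0,.35,.25,0,0,c,0])
    if best is None or f.cost<best.cost: best=f
P=best.x
lo=np.array([-3.03,-.79,.23,-1.04,0,-2.55]);hi=np.array([3.03,2.21,2.52,4.18,3.07,2.55])
def ik(x,e,q0,w=.3):
    Rt=R.from_euler('xyz',e)
    def g(q):
        X,M=fk(q,P);return np.r_[X-x,w*(Rt.inv()*M).as_rotvec()]
    f=least_squares(g,np.clip(q0,lo+1e-4,hi-1e-4),bounds=(lo,hi));return f.x,np.linalg.norm(f.fun[:3]),np.linalg.norm(f.fun[3:])/w
if __name__=='__main__':
    print(P.round(4),'max res',abs(best.fun).max())
    q0=D[-1][0]
    for lean in(.644,.52,.43,.35):
        for n,x in(('up',[.4,.372,.15]),('flask',[.4565,.372,.026]),('stage',[.54,-.163,.15]),('key',[.43,-.186,.12]),('handle',[.60,-.0,.17])):
            q,a,b=ik(x,[-np.pi/2-lean,-.035,1.527],q0 if n!='key' else D[8][0]); print(lean,n,q.round(2),'err',a.round(4),b.round(4))
E
python3 kin.py
```

```text
[ 2.2120e-01  1.0000e-04  4.2420e-01  4.1000e-02  4.4750e-01  2.5160e-01
  3.6600e-02 -0.0000e+00 -3.1416e+00  1.0000e-04] max res 0.0003434878087394122
0.644 up [ 0.9   0.23  1.93 -0.8   0.71 -0.06] err 0.0 0.0
0.644 flask [ 0.8   0.52  1.88 -1.04  0.51  0.16] err 0.0022 0.0183
0.644 stage [-0.48  0.18  2.    0.67  0.47 -2.53] err 0.0 0.0
0.644 key [-0.61  0.02  2.2   0.6   0.49 -2.55] err 0.0145 0.098
0.644 handle [-0.08  0.2   1.91  0.14  0.39 -1.71] err 0.0 0.0
0.52 up [ 0.85  0.23  1.88 -0.57  0.75 -0.29] err 0.0 0.0
0.52 flask [ 0.77  0.51  1.84 -0.77  0.51 -0.12] err 0.0 0.0
0.52 stage [-0.46  0.2   1.92  0.42  0.59 -2.28] err 0.0 0.0
0.52 key [-0.63  0.06  2.16  0.55  0.57 -2.55] err 0.0034 0.0238
0.52 handle [-0.08  0.23  1.83  0.09  0.57 -1.66] err 0.0 0.0
0.43 up [ 0.82  0.24  1.84 -0.43  0.79 -0.44] err 0.0 0.0
0.43 flask [ 0.74  0.52  1.81 -0.55  0.55 -0.35] err 0.0 0.0
0.43 stage [-0.44  0.23  1.86  0.31  0.69 -2.16] err 0.0 0.0
0.43 key [-0.63  0.08  2.11  0.44  0.64 -2.46] err 0.0 0.0
0.43 handle [-0.08  0.26  1.76  0.07  0.69 -1.65] err 0.0 0.0
0.35 up [ 0.79  0.25  1.81 -0.32  0.84 -0.55] err 0.0 0.0
0.35 flask [ 0.71  0.52  1.77 -0.38  0.6  -0.52] err 0.0 0.0
0.35 stage [-0.43  0.25  1.81  0.23  0.78 -2.09] err 0.0 0.0
0.35 key [-0.6   0.11  2.07  0.33  0.71 -2.34] err 0.0 0.0
0.35 handle [-0.08  0.29  1.71  0.06  0.8  -1.64] err 0.0 0.0
```

```bash
cat > sim.py <<'E'
from kin import *
def chain(x,e,q,push,n,w=.3):
    out=[]
    for i in range(n):
        M=R.from_euler('xyz',e); xt=np.array(x)+push
        q,a,b=ik(xt,e,q,w); x,Mn=fk(q,P); e=Mn.as_euler('xyz'); out.append((x,e,q))
    return out
e0=[-2.219,-.035,1.527]
for z in(.25,.35,.45,.55):
  for x0 in(.45,):
    q,a,b=ik([x0,.05,z],e0,[0,-.2,1.9,0,.8,-1.6]); 
    for x,e,q in chain([x0,.05,z],e0,q,np.array([-.03,0,0]),9): print(z,x.round(3),e.round(3),q.round(2))
E
python3 sim.py
```

```text
0.25 [0.42 0.05 0.25] [-2.219 -0.035  1.527] [ 0.05 -0.35  2.22 -0.05  0.63 -1.44]
0.25 [0.39 0.05 0.25] [-2.219 -0.035  1.527] [ 0.05 -0.44  2.27 -0.05  0.66 -1.43]
0.25 [0.36 0.05 0.25] [-2.219 -0.035  1.527] [ 0.06 -0.54  2.32 -0.06  0.71 -1.42]
0.25 [0.33 0.05 0.25] [-2.219 -0.035  1.527] [ 0.07 -0.64  2.37 -0.06  0.77 -1.41]
0.25 [0.3  0.05 0.25] [-2.219 -0.035  1.527] [ 0.09 -0.75  2.41 -0.07  0.84 -1.4 ]
0.25 [0.282 0.055 0.248] [-2.195 -0.022  1.517] [ 0.16 -0.79  2.42 -0.14  0.9  -1.3 ]
0.25 [0.268 0.064 0.245] [-2.164e+00  2.000e-03  1.501e+00] [ 0.28 -0.79  2.42 -0.24  0.96 -1.14]
0.25 [0.25  0.074 0.243] [-2.14   0.028  1.484] [ 0.42 -0.79  2.41 -0.33  1.04 -0.97]
0.25 [0.23  0.085 0.241] [-2.124  0.054  1.467] [ 0.59 -0.79  2.41 -0.42  1.14 -0.79]
0.35 [0.42 0.05 0.35] [-2.219 -0.035  1.527] [ 0.05 -0.43  2.03 -0.04  0.89 -1.45]
0.35 [0.39 0.05 0.35] [-2.219 -0.035  1.527] [ 0.05 -0.51  2.08 -0.04  0.92 -1.45]
0.35 [0.36 0.05 0.35] [-2.219 -0.035  1.527] [ 0.06 -0.6   2.12 -0.04  0.97 -1.44]
0.35 [0.33 0.05 0.35] [-2.219 -0.035  1.527] [ 0.07 -0.68  2.16 -0.05  1.02 -1.4
[... 1253 characters left out ...]
-0.38  1.56 -0.03  1.32 -1.47]
0.55 [0.39 0.05 0.55] [-2.219 -0.035  1.527] [ 0.05 -0.45  1.6  -0.03  1.35 -1.46]
0.55 [0.36 0.05 0.55] [-2.219 -0.035  1.527] [ 0.06 -0.52  1.63 -0.04  1.38 -1.46]
0.55 [0.33 0.05 0.55] [-2.219 -0.035  1.527] [ 0.07 -0.58  1.66 -0.04  1.41 -1.45]
0.55 [0.3  0.05 0.55] [-2.219 -0.035  1.527] [ 0.09 -0.65  1.69 -0.05  1.45 -1.44]
0.55 [0.27 0.05 0.55] [-2.219 -0.035  1.527] [ 0.11 -0.71  1.71 -0.06  1.5  -1.42]
0.55 [0.24 0.05 0.55] [-2.219 -0.035  1.527] [ 0.14 -0.77  1.73 -0.09  1.54 -1.4 ]
0.55 [0.215 0.055 0.554] [-2.201 -0.024  1.519] [ 0.28 -0.79  1.71 -0.18  1.61 -1.29]
0.55 [0.19  0.062 0.559] [-2.183 -0.006  1.506] [ 0.54 -0.79  1.69 -0.33  1.71 -1.1 ]
```

The inward limit (joint 2) lets me reduce the lean to about 27°, which works for the flask, stage and key. I'll retreat from the plug and go there.

Request:
{"fn": "jog_arm", "kwargs": {"targets": [[3.4,[0,-5,0],0],[3.4,[0,-10,0],0],[3.4,[0,-15,0],0],[3.4,[-3,-20,0],0],[3.4,[-7,-24,0],0],[3.4,[-11,-28,0],0],[3.4,[-14,-32,-0.5],0],[3.4,[-14,-36,-0.8],0],[3.4,[-14,-40,-0.8],0],[3.4,[-14,-40,-0.8],0]]}}

```text
time_s: 12.15
ee_pos: [0.3085, 0.0428, 0.3856]
eef_rot: [-2.229, -0.036, 1.526]
force: [0.8, 0.3, -0.3]
grip_width: 0.034
```

```bash
cat > s2.py <<'E'
from sim import chain
from kin import *
from h import ctrl,plan
import sys
plan([.30,.043,.38])
o=ctrl.get_obs()
x=o['ee_pos'];e=o['eef_rot'];q=o['qpos']
for x,e,q in chain(x,e,q,np.array([-.03,0,0]),12): print(x.round(3),e.round(3),q.round(2))
E
sed -i '/^e0=/,$d' sim.py; python3 s2.py
```

```text
t 12.15 ee [0.3085 0.0428 0.3856] rot [-2.229 -0.036  1.526] F [ 0.8  0.3 -0.3] grip 0.034
tool x [0.045 0.998 0.036] y [ 0.612  0.001 -0.791] z [-0.789  0.057 -0.611] lean 37.8 q [ 0.039 -0.753  2.113 -0.026  1.124 -1.471]
[0.3   0.043 0.38 ] -> cm [-0.04 -0.08  1.02]
[0.288 0.046 0.387] [-2.205 -0.027  1.519] [ 0.08 -0.79  2.11 -0.06  1.19 -1.42]
[0.273 0.053 0.39 ] [-2.166 -0.009  1.506] [ 0.17 -0.79  2.09 -0.13  1.26 -1.33]
[0.257 0.061 0.393] [-2.131  0.013  1.493] [ 0.29 -0.79  2.08 -0.21  1.33 -1.22]
[0.238 0.07  0.396] [-2.103  0.036  1.479] [ 0.42 -0.79  2.06 -0.28  1.42 -1.09]
[0.216 0.079 0.399] [-2.081  0.06   1.465] [ 0.57 -0.79  2.05 -0.36  1.51 -0.95]
[0.192 0.088 0.401] [-2.067  0.082  1.453] [ 0.75 -0.79  2.04 -0.42  1.61 -0.8 ]
[0.164 0.095 0.403] [-2.061  0.099  1.443] [ 0.95 -0.79  2.04 -0.48  1.71 -0.63]
[0.135 0.099 0.404] [-2.059  0.109  1.438] [ 1.16 -0.79  2.03 -0.52  1.82 -0.46]
[0.105 0.1   0.404] [-2.059  0.111  1.437] [ 1.37 -0.79  2.03 -0.53  1.92 -0.27]
[0.075 0.1   0.404] [-2.059  0.111  1.437] [ 1.59 -0.78  2.03 -0.52  2.02 -0.08]
[0.045 0.1   0.404] [-2.059  0.111  1.437] [ 1.79 -0.75  2.02 -0.49  2.1   0.13]
[0.015 0.1   0.404] [-2.059  0.111  1.437] [ 1.97 -0.7   2.   -0.44  2.15  0.32]
```

Request:
{"fn": "jog_arm", "kwargs": {"targets": [[3.4,[-0.8,-3,4],0]]}}

```text
time_s: 12.25
ee_pos: [0.2881, 0.0469, 0.3835]
eef_rot: [-2.202, -0.028, 1.52]
force: [-0.3, 0.7, -1.5]
grip_width: 0.0341
```

Request:
{"fn": "jog_arm", "kwargs": {"targets": [[3.4,[-0.8,-3,4],0]]}}

```text
time_s: 12.35
ee_pos: [0.2745, 0.059, 0.3895]
eef_rot: [-2.175, -0.016, 1.51]
force: [-0.6, 0.1, -0.3]
grip_width: 0.0339
```

Request:
{"fn": "jog_arm", "kwargs": {"targets": [[3.4,[-0.8,-3,4],0]]}}

```text
time_s: 12.45
ee_pos: [0.2573, 0.0749, 0.3983]
eef_rot: [-2.159, -0.004, 1.503]
force: [-0.5, 0.2, 1.0]
grip_width: 0.0337
```

```bash
python3 s2.py | head -6
```

```text
t 12.45 ee [0.2573 0.0749 0.3983] rot [-2.159 -0.004  1.503] F [-0.5  0.2  1. ] grip 0.0337
tool x [0.068 0.998 0.004] y [ 0.553 -0.035 -0.832] z [-0.83   0.059 -0.555] lean 33.7 q [ 0.361 -0.788  2.072 -0.237  1.319 -1.145]
[0.3   0.043 0.38 ] -> cm [-2.9   4.   -2.72]
[0.237 0.084 0.401] [-2.134  0.019  1.488] [ 0.51 -0.79  2.06 -0.32  1.41 -1.01]
[0.213 0.093 0.403] [-2.117  0.042  1.474] [ 0.68 -0.79  2.05 -0.4   1.5  -0.86]
[0.187 0.101 0.405] [-2.107  0.061  1.463] [ 0.87 -0.79  2.04 -0.47  1.61 -0.7 ]
```

Request:
{"fn": "jog_arm", "kwargs": {"targets": [[3.4,[-4.2,3.8,-2.4],0],[3.4,[-4.2,3.8,-2.4],0],[3.4,[-4.2,3.8,-2.4],0]]}}

```text
time_s: 12.75
ee_pos: [0.2965, 0.0306, 0.3786]
eef_rot: [-2.158, -0.004, 1.509]
force: [-1.0, 0.2, 1.3]
grip_width: 0.0341
```

Request:
{"fn": "jog_arm", "kwargs": {"targets": [[3.4,[0,-2.7,4.2],0]]}}

```text
time_s: 12.85
ee_pos: [0.273, 0.042, 0.3819]
eef_rot: [-2.138, 0.004, 1.493]
force: [0.1, 0.8, -0.6]
grip_width: 0.0343
```

Request:
{"fn": "jog_arm", "kwargs": {"targets": [[3.4,[0,-2.7,4.2],0]]}}

```text
time_s: 12.95
ee_pos: [0.2567, 0.0611, 0.3876]
eef_rot: [-2.125, 0.013, 1.491]
force: [0.8, 0.4, 0.2]
grip_width: 0.0342
```

```bash
python3 s2.py | head -6
```

```text
t 12.95 ee [0.2567 0.0611 0.3876] rot [-2.125  0.013  1.491] F [0.8 0.4 0.2] grip 0.0342
tool x [ 0.08   0.997 -0.013] y [ 0.523 -0.053 -0.851] z [-0.848  0.061 -0.526] lean 31.7 q [ 0.282 -0.789  2.086 -0.204  1.329 -1.216]
[0.3   0.043 0.38 ] -> cm [-1.45  3.01 -3.38]
[0.238 0.07  0.39 ] [-2.096  0.036  1.477] [ 0.41 -0.79  2.07 -0.28  1.41 -1.09]
[0.216 0.079 0.393] [-2.074  0.06   1.463] [ 0.57 -0.79  2.06 -0.35  1.5  -0.95]
[0.192 0.088 0.395] [-2.06   0.082  1.451] [ 0.74 -0.79  2.05 -0.42  1.6  -0.8 ]
```

Request:
{"fn": "jog_arm", "kwargs": {"targets": [[3.4,[-5.8,3.0,-3.2],0],[3.4,[-5.8,3.0,-3.2],0],[3.4,[-5.8,3.0,-3.2],0]]}}

```text
time_s: 13.25
ee_pos: [0.2963, 0.002, 0.3797]
eef_rot: [-2.126, 0.012, 1.504]
force: [0.2, 0.3, -0.2]
grip_width: 0.034
```

Request:
{"fn": "jog_arm", "kwargs": {"targets": [[3.4,[0,-2.6,4.2],0]]}}

```text
time_s: 13.35
ee_pos: [0.2735, 0.0058, 0.3829]
eef_rot: [-2.104, 0.016, 1.488]
force: [-0.1, 0.2, 0.6]
grip_width: 0.0338
```

Request:
{"fn": "jog_arm", "kwargs": {"targets": [[3.4,[0,-2.6,4.2],0]]}}

```text
time_s: 13.45
ee_pos: [0.2605, 0.0212, 0.3927]
eef_rot: [-2.081, 0.024, 1.484]
force: [0.1, 0.7, 1.0]
grip_width: 0.034
```

```bash
cat > chk.py <<'E'
from h import *
from kin import ik
o=ctrl.get_obs();e=o['eef_rot']
for n,x,q in(('flask',[.4565,.372,.026],[.7,.5,1.8,-.6,.55,-.3]),('stage',[.54,-.163,.146],[-.45,.2,1.9,.4,.6,-2.2]),('key',[.43,-.186,.12],[-.6,.06,2.1,.5,.6,-2.4]),('handle',[.60,-.0,.17],[-.1,.2,1.8,.1,.6,-1.6])):
    q,a,b=ik(x,e,q);print(n,q.round(2),a.round(4),b.round(4))
plan([.30,.0,.38])
E
python3 chk.py
```

```text
flask [ 0.79  0.54  1.8  -0.74  0.61 -0.12] 0.0 0.0
stage [-0.42  0.2   1.93  0.28  0.54 -2.11] 0.0 0.0
key [-0.61  0.05  2.18  0.48  0.5  -2.48] 0.0 0.0
handle [-0.04  0.24  1.82 -0.08  0.58 -1.48] 0.0 0.0
t 13.45 ee [0.2605 0.0212 0.3927] rot [-2.081  0.024  1.484] F [0.1 0.7 1. ] grip 0.034
tool x [ 0.087  0.996 -0.024] y [ 0.484 -0.063 -0.873] z [-0.871  0.065 -0.488] lean 29.2 q [ 0.003 -0.789  2.062 -0.066  1.363 -1.489]
[0.3  0.   0.38] -> cm [-1.74  3.16 -2.96]
```

The lean is now 29° and every remaining target is within joint range. On to the flask.

```bash
python3 -c "
from h import *
plan([.37,.3715,.22],[.42,.3715,.1],[.4575,.3715,.025])"
```

```text
t 13.45 ee [0.2605 0.0212 0.3927] rot [-2.081  0.024  1.484] F [0.1 0.7 1. ] grip 0.034
tool x [ 0.087  0.996 -0.024] y [ 0.484 -0.063 -0.873] z [-0.871  0.065 -0.488] lean 29.2 q [ 0.003 -0.789  2.062 -0.066  1.363 -1.489]
[0.37   0.3715 0.22  ] -> cm [36.25 18.16  1.16]
[0.42   0.3715 0.1   ] -> cm [36.97 31.06  2.66]
[0.4575 0.3715 0.025 ] -> cm [37.48 39.42  3.05]
```

Request:
{"fn": "jog_arm", "kwargs": {"targets": [[8,[36.25,18.2,1.2],0],[8,[36.25,18.2,1.2],0],[8,[36.25,18.2,1.2],0],[8,[36.25,18.2,1.2],0],[8,[36.25,18.2,1.2],0],[8,[36.25,18.2,1.2],0],[8,[36.25,18.2,1.2],0],[8,[36.25,18.2,1.2],0],[8,[36.25,18.2,1.2],0],[8,[36.25,18.2,1.2],0]]}}

```text
time_s: 14.45
ee_pos: [0.3681, 0.3762, 0.2142]
eef_rot: [-2.078, 0.032, 1.493]
force: [-0.3, -0.1, 0.5]
grip_width: 0.08
```

```bash
python3 -c "
from h import *
plan([.42,.3715,.1],[.4575,.3715,.025])
d=cam('scene')
m=d['img'][255:345,285:405,::-1]
cv2.imwrite('pics/s4.png',cv2.resize(m,(800,600),interpolation=cv2.INTER_CUBIC))
P=pts(d);z=P[...,2];mm=(z>.015)&(z<.04)&(abs(P[...,0]-.50)<.07)&(abs(P[...,1]-.372)<.05)
print(cv2.minAreaRect((P[mm][:,:2]*1000).astype(np.float32)))
"
```

```text
t 14.45 ee [0.3681 0.3762 0.2142] rot [-2.078  0.032  1.493] F [-0.3 -0.1  0.5] grip 0.08
tool x [ 0.078  0.996 -0.032] y [ 0.482 -0.065 -0.874] z [-0.873  0.053 -0.485] lean 29.1 q [ 0.93   0.15   1.808 -0.533  0.991 -0.317]
[0.42   0.3715 0.1   ] -> cm [ 0.3  12.51  0.98]
[0.4575 0.3715 0.025 ] -> cm [ 0.83 20.87  1.35]
((504.48590087890625, 373.74462890625), (117.98873138427734, 53.69588088989258), 0.30003777146339417)
```

View pics/s4.png

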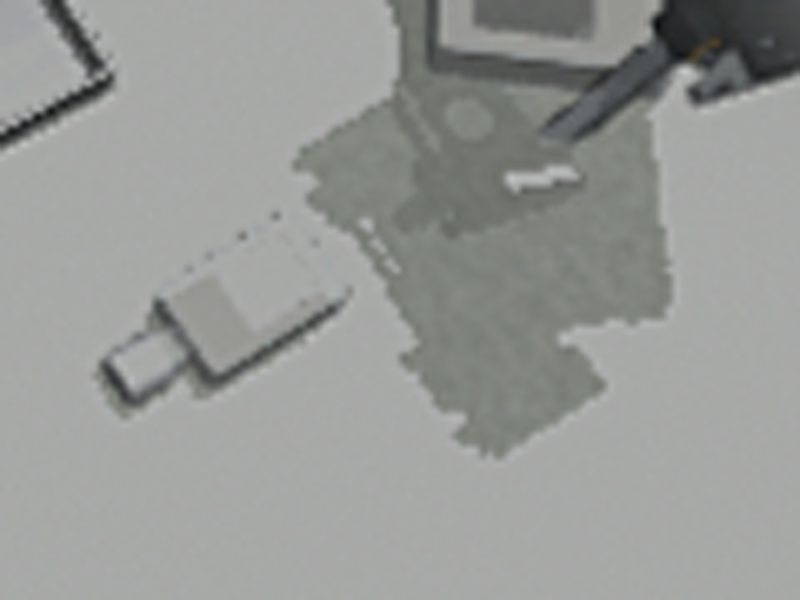

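The flask lies clear at crop (160–350, 210–400), and its centre, ~(0.4855, 0.373), agrees with the first measurement. I'll descend and grip.

Request:
{"fn": "jog_arm", "kwargs": {"targets": [[8,[0.3,4.5,0.4],0],[8,[0.4,9,0.8],0],[8,[0.6,13,1.0],0],[8,[0.8,17,1.2],0],[8,[0.9,19.5,1.3],0],[8,[0.9,20.8,1.3],0],[8,[0.9,20.8,1.3],0],[8,[0.9,20.8,1.3],0]]}}

```text
time_s: 15.3
ee_pos: [0.4594, 0.3711, 0.035]
eef_rot: [-2.085, 0.022, 1.49]
force: [0.0, 0.4, 0.3]
grip_width: 0.0797
```

Request:
{"fn": "jog_arm", "kwargs": {"targets": [[4.6,[0,0,0],0],[4.6,[0,0,0],0],[4.6,[0,0,0],0],[4.6,[0,0,0],0],[4.6,[0,0,0],0]], "grip_force": 15}}

```text
time_s: 15.8
ee_pos: [0.4594, 0.3711, 0.0338]
eef_rot: [-2.084, 0.023, 1.49]
force: [-3.4, -0.9, 4.8]
grip_width: 0.0523
```

```bash
python3 -c "
from h import *
e=ctrl.get_obs()['ee_pos']
plan(e+[0,0,.03],e+[-.06,-.05,.2])
d=cam('scene');print([round(v) for v in proj(d,[.4855,.373,.014])])
"
```

```text
t 15.8 ee [0.4594 0.3711 0.0338] rot [-2.084  0.023  1.49 ] F [-3.4 -0.9  4.8] grip 0.0523
tool x [ 0.081  0.996 -0.023] y [ 0.488 -0.059 -0.871] z [-0.869  0.059 -0.491] lean 29.4 q [ 0.782  0.524  1.799 -0.734  0.614 -0.147]
[0.4594 0.3711 0.0638] -> cm [-0.07 -2.61 -1.47]
[0.3994 0.3211 0.2338] -> cm [ -5.92 -20.05  -4.9 ]
[322, 300]
```

The grip is 9 mm higher than planned, near the fingertips. I'll open, lower and regrip.

Request:
{"fn": "jog_arm", "kwargs": {"targets": [[7,[0,0,0],0],[7,[0,0,0],0],[7,[0,0.4,0.2],0],[7,[0,0.8,0.4],0],[7,[0,0.8,0.4],0],[7,[0,0.8,0.4],0]]}}

```text
time_s: 16.45
ee_pos: [0.4597, 0.3705, 0.0241]
eef_rot: [-2.083, 0.024, 1.49]
force: [0.5, -0.2, -0.4]
grip_width: 0.0699
```

Request:
{"fn": "jog_arm", "kwargs": {"targets": [[4.6,[0,0,0],0],[4.6,[0,0,0],0],[4.6,[0,0,0],0],[4.6,[0,0,0],0],[4.6,[0,0,0],0],[4.6,[0,0,0],0]], "grip_force": 20}}

```text
time_s: 17.05
ee_pos: [0.4598, 0.3707, 0.0245]
eef_rot: [-2.084, 0.023, 1.49]
force: [-0.8, 0.4, 1.6]
grip_width: 0.0524
```

Request:
{"fn": "jog_arm", "kwargs": {"targets": [[4.6,[0,-2,-1.2],0],[4.6,[0,-4,-2.4],0],[4.6,[0,-4,-2.4],0],[4.6,[0,-4,-2.4],0]]}}

```text
time_s: 17.45
ee_pos: [0.4611, 0.3715, 0.0708]
eef_rot: [-2.084, 0.023, 1.49]
force: [-1.0, -1.0, -0.5]
grip_width: 0.0527
```

```bash
cat > fl.py <<'E'
from h import *
import sys
# flask lying estimate: points near tool below TCP
o=ctrl.get_obs();e=o['ee_pos'];d=cam('scene')
u,v=proj(d,e+[.03,0,0]);u=int(u);v=int(v)
a=d['img'][max(v-45,0):v+45,max(u-60,0):u+60,::-1]
cv2.imwrite(sys.argv[1],cv2.resize(cv2.convertScaleAbs(a,alpha=1.3),(800,600),interpolation=cv2.INTER_CUBIC))
E
python3 fl.py pics/s5.png; python3 -c "
from h import *
plan()"
```

```text
t 17.5 ee [0.4608 0.3713 0.0701] rot [-2.083  0.024  1.49 ] F [-0.1  0.2 -0.3] grip 0.0526
tool x [ 0.081  0.996 -0.024] y [ 0.487 -0.061 -0.871] z [-0.87   0.059 -0.49 ] lean 29.4 q [ 0.78   0.461  1.785 -0.666  0.674 -0.232]
```

View pics/s5.png

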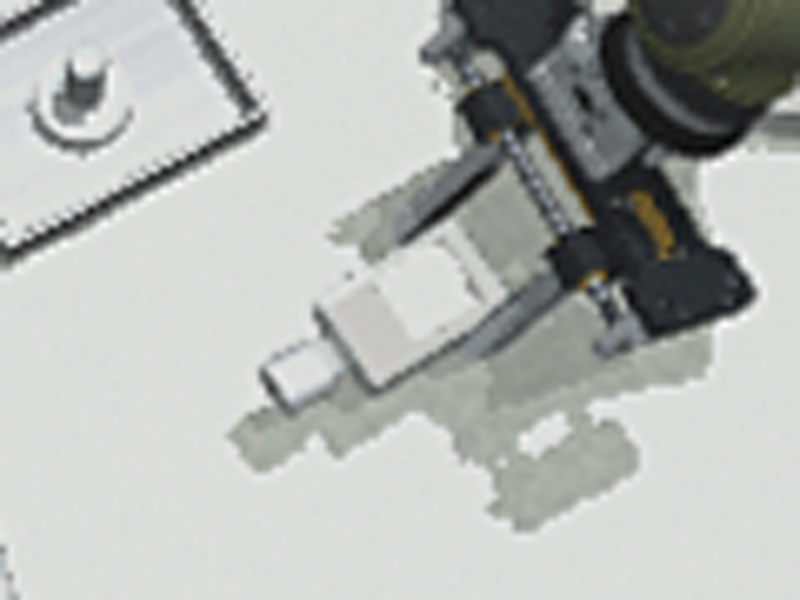

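The flask is held level and lifted, and the plug stands in the tray at ~(80,90). Next I'll carry the flask around to the -x side of the microscope.

```bash
python3 -c "
from h import *
plan([.41,.32,.2],[.41,-.15,.23])"
```

```text
t 17.5 ee [0.4608 0.3713 0.0701] rot [-2.083  0.024  1.49 ] F [-0.1  0.2 -0.3] grip 0.0526
tool x [ 0.081  0.996 -0.024] y [ 0.487 -0.061 -0.871] z [-0.87   0.059 -0.49 ] lean 29.4 q [ 0.78   0.461  1.785 -0.666  0.674 -0.232]
[0.41 0.32 0.2 ] -> cm [ -5.84 -13.48  -2.25]
[ 0.41 -0.15  0.23] -> cm [-52.74 -13.25  -6.48]
```

Request:
{"fn": "jog_arm", "kwargs": {"targets": [[4.6,[-1,-4,-0.7],0],[4.6,[-3,-8,-1.4],0],[4.6,[-6,-12,-2.2],0],[4.6,[-10,-13.5,-2.5],0],[4.6,[-14,-13.5,-3],0],[4.6,[-18,-13.5,-3.4],0],[4.6,[-22,-13.5,-3.8],0],[4.6,[-26,-13.4,-4.1],0],[4.6,[-30,-13.4,-4.5],0],[4.6,[-34,-13.4,-4.8],0]]}}

```text
time_s: 18.5
ee_pos: [0.4095, 0.0366, 0.2184]
eef_rot: [-2.083, 0.024, 1.49]
force: [1.5, 0.3, -0.8]
grip_width: 0.0523
```

```bash
python3 -c "
from h import *
plan([.42,-.158,.22],[.47,-.159,.19],[.543,-.158,.185])"
```

```text
t 18.5 ee [0.4095 0.0366 0.2184] rot [-2.083  0.024  1.49 ] F [ 1.5  0.3 -0.8] grip 0.0523
tool x [ 0.081  0.996 -0.024] y [ 0.487 -0.06  -0.871] z [-0.87   0.059 -0.49 ] lean 29.4 q [ 0.053 -0.28   2.199 -0.13   0.721 -1.368]
[ 0.42  -0.158  0.22 ] -> cm [-19.31   1.55  -2.13]
[ 0.47  -0.159  0.19 ] -> cm [-18.93   6.6   -5.02]
[ 0.543 -0.158  0.185] -> cm [-18.23  10.58 -11.12]
```

Request:
{"fn": "jog_arm", "kwargs": {"targets": [[4.6,[-4,0.3,-0.4],0],[4.6,[-8,0.6,-0.8],0],[4.6,[-12,1,-1.2],0],[4.6,[-16,1.3,-1.7],0],[4.6,[-19.3,1.6,-2.1],0],[4.6,[-19.1,4,-3.5],0],[4.6,[-18.9,6.6,-5],0],[4.6,[-18.9,6.6,-5],0],[4.6,[-18.9,6.6,-5],0]]}}

```text
time_s: 19.4
ee_pos: [0.4699, -0.1569, 0.1892]
eef_rot: [-2.081, 0.022, 1.49]
force: [-0.2, 0.0, -0.9]
grip_width: 0.0527
```

```bash
python3 -c "
from h import *
mid=sw(0,.0015,0)
o=ctrl.get_obs();x=R.from_euler('xyz',o['eef_rot']).as_matrix()[:,0]
f=np.array([x[1],-x[0],0]);t=mid-.026*f
print(mid,t)
plan([t[0],t[1],.183],[t[0],t[1],.146])"
```

```text
[ 0.56977422 -0.16050184  0.        ] [ 0.54386511 -0.15840842  0.        ]
t 19.4 ee [ 0.4699 -0.1569  0.1892] rot [-2.081  0.022  1.49 ] F [-0.2  0.  -0.9] grip 0.0527
tool x [ 0.081  0.997 -0.022] y [ 0.485 -0.059 -0.873] z [-0.871  0.059 -0.488] lean 29.2 q [-0.485 -0.019  2.053  0.293  0.647 -2.175]
[ 0.5439 -0.1584  0.183 ] -> cm [ 0.46  4.14 -6.15]
[ 0.5439 -0.1584  0.146 ] -> cm [ 0.54  7.37 -4.35]
```

Request:
{"fn": "jog_arm", "kwargs": {"targets": [[4.6,[0.2,2,-3],0],[4.6,[0.4,4.1,-6.1],0],[4.6,[0.5,4.1,-6.1],0],[4.6,[0.5,4.1,-6.1],0],[4.6,[0.5,5.2,-5.5],0],[4.6,[0.5,5.2,-5.5],0]]}}

```text
time_s: 20.0
ee_pos: [0.5426, -0.1584, 0.1707]
eef_rot: [-2.082, 0.023, 1.489]
force: [0.1, -0.0, -0.4]
grip_width: 0.0528
```

```bash
python3 fl.py pics/s6.png; python3 -c "
from h import *
plan([.5439,-.1584,.146])"
```

```text
t 20.05 ee [ 0.5429 -0.1586  0.1715] rot [-2.082  0.023  1.489] F [-0.1 -0.1 -0.4] grip 0.0527
tool x [ 0.081  0.996 -0.023] y [ 0.486 -0.06  -0.872] z [-0.87   0.06  -0.489] lean 29.3 q [-0.411  0.163  1.904  0.252  0.595 -2.081]
[ 0.5439 -0.1584  0.146 ] -> cm [0.09 2.27 1.16]
```

View pics/s6.png

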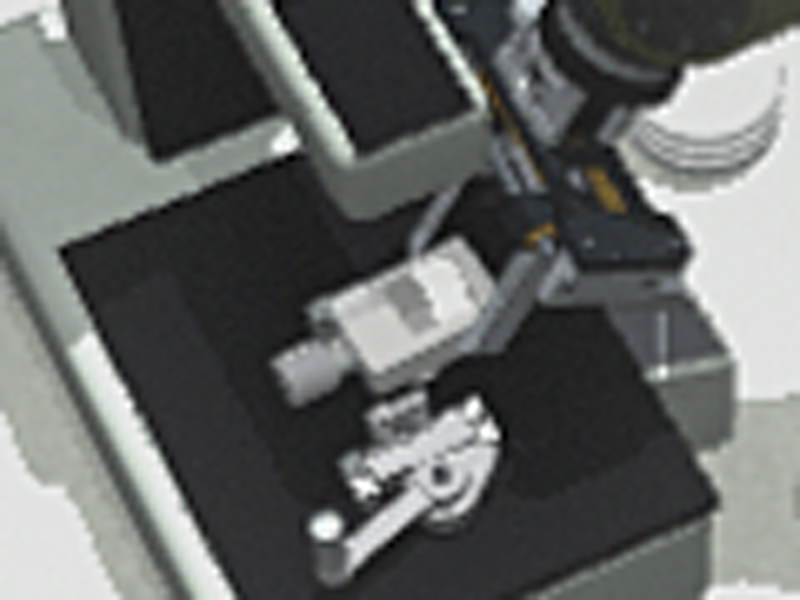

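The flask sits between the rail (320,305) and the pad (395,410), just above them. I'll lower and release it.

Request:
{"fn": "jog_arm", "kwargs": {"targets": [[4.6,[0.05,0.8,0.4],0],[4.6,[0.1,1.6,0.8],0],[4.6,[0.1,2.2,1.1],0],[4.6,[0.1,2.3,1.2],0],[4.6,[0.1,2.3,1.2],0],[4.6,[0.1,2.3,1.2],0]]}}

```text
time_s: 20.65
ee_pos: [0.5448, -0.1582, 0.1463]
eef_rot: [-2.083, 0.023, 1.49]
force: [0.5, -0.2, -0.1]
grip_width: 0.0524
```

```bash
cat > fp.py <<'E'
from h import *
plan()
for n in('scene','top'):
    d=cam(n);P=pts(d);z=P[...,2]
    q=P-np.array([O[0],O[1],0]);c,s=np.cos(YAW),np.sin(YAW)
    sx=c*q[...,0]+s*q[...,1];sy=-s*q[...,0]+c*q[...,1]
    m=(z>.143)&(z<.153)&(sx>-.06)&(sx<.09)&(abs(sy)<.032)&(d['img'].max(-1)>70)
    if m.sum()>10: print(n,m.sum(),'x',np.percentile(sx[m],[0,3,50,97,100]).round(4),'y',np.percentile(sy[m],[0,3,50,97,100]).round(4),'z',np.median(z[m]).round(4),cv2.minAreaRect((np.stack([sx[m],sy[m]],-1)*1000).astype(np.float32)))
E
python3 fp.py
```

```text
t 20.65 ee [ 0.5448 -0.1582  0.1463] rot [-2.083  0.023  1.49 ] F [ 0.5 -0.2 -0.1] grip 0.0524
tool x [ 0.081  0.996 -0.023] y [ 0.487 -0.06  -0.871] z [-0.869  0.059 -0.49 ] lean 29.4 q [-0.409  0.204  1.923  0.276  0.536 -2.108]
scene 292 x [-0.0384 -0.0345  0.0091  0.072   0.0788] y [-0.031  -0.0193  0.0073  0.0295  0.0318] z 0.1481 ((19.704299926757812, 1.090667724609375), (62.527400970458984, 116.9569320678711), 87.3481674194336)
top 98 x [-0.0331 -0.0326 -0.0197  0.0333  0.0372] y [-0.0204 -0.0196  0.0125  0.0297  0.0302] z 0.1481 ((-6.5876312255859375, 15.944803237915039), (84.37559509277344, 40.632633209228516), 40.68840408325195)
```

Flask mid is at scope ≈(0.7, 1.5) mm with its top at 148 mm. Releasing.

Request:
{"fn": "jog_arm", "kwargs": {"targets": [[6.0,[0,0,0],0],[6.0,[0,0,0],0],[6.0,[0,0,0],0],[6.0,[0,0,0],0],[6.0,[0,-2,0.3],0],[6.0,[0,-5,0.8],0],[6.0,[0,-8,2],0],[6.0,[0,-12,3],0],[6.0,[0,-12,3],0]]}}

```text
time_s: 21.65
ee_pos: [0.4595, -0.1496, 0.2401]
eef_rot: [-2.089, 0.026, 1.489]
force: [1.4, -0.6, 0.3]
grip_width: 0.0601
```

```bash
python3 fp.py; python3 - <<'E'
from h import *
d=load('scene')
cv2.imwrite('pics/s7.png',cv2.resize(cv2.convertScaleAbs(d['img'][130:230,145:275,::-1],alpha=1.4),(780,600),interpolation=cv2.INTER_CUBIC))
# handle top by depth
for n in('scene','top'):
    d=load(n);P=pts(d);m=(P[...,2]>.178)&(P[...,2]<.195)&(abs(P[...,0]-.67)<.02)&(abs(P[...,1]+.0575)<.02);print(m.sum(),P[m].mean(0).round(4))
hub=sw(.026,.0885,.17);print('hub',hub)
for a in(1.28,.9,.6,.3,0,-.1):
    print(a,(hub+.072*np.array([np.sin(a-YAW),np.cos(a-YAW),0])).round(4))
E
```

```text
t 21.65 ee [ 0.4595 -0.1496  0.2401] rot [-2.089  0.026  1.489] F [ 1.4 -0.6  0.3] grip 0.0601
tool x [ 0.082  0.996 -0.026] y [ 0.492 -0.063 -0.868] z [-0.867  0.058 -0.496] lean 29.7 q [-0.481 -0.12   2.021  0.251  0.764 -2.116]
scene 292 x [-0.0396 -0.0361  0.0075  0.071   0.0784] y [-0.0303 -0.0173  0.0083  0.0303  0.0317] z 0.1476 ((19.239112854003906, 0.6695079803466797), (61.85016632080078, 118.2374267578125), 89.19237518310547)
top 112 x [-0.0379 -0.0372 -0.0238  0.0265  0.037 ] y [-0.0204 -0.0196  0.0117  0.0281  0.0292] z 0.1469 ((-0.4583320617675781, 4.361642837524414), (77.33589935302734, 46.485897064208984), 3.3158175945281982)
20 [ 0.6708 -0.0553  0.186 ]
18 [ 0.6698 -0.0586  0.1857]
hub [ 0.60004711 -0.07489488  0.17      ]
1.28 [ 0.67   -0.0577  0.17  ]
0.9 [ 0.6586 -0.033   0.17  ]
0.6 [ 0.6436 -0.0176  0.17  ]
0.3 [ 0.6247 -0.0072  0.17  ]
0 [ 0.6036 -0.003   0.17  ]
-0.1 [ 0.5964 -0.003   0.17  ]
```

View pics/s7.png

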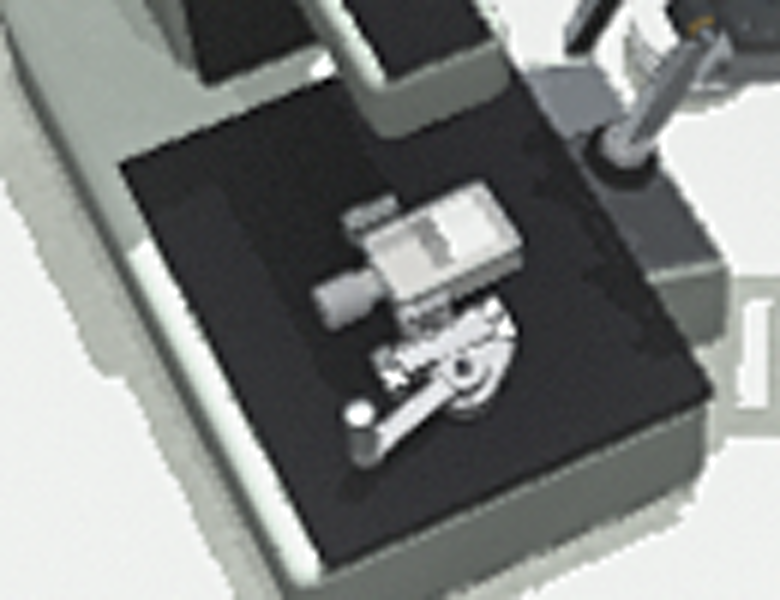

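The flask lies square and flat between rail and pad. Gripping the handle at its start angle would bring the gripper body near the lamp arm. So I'll push the pin to +y with the inside of the -y finger first, then regrip it.

```bash
python3 -c "
from h import *
plan([.44,.03,.28],[.60,.03,.28])"
```

```text
t 21.75 ee [ 0.4604 -0.1495  0.2367] rot [-2.085  0.024  1.489] F [ 0.7 -0.1  0.1] grip 0.0599
tool x [ 0.081  0.996 -0.024] y [ 0.489 -0.061 -0.87 ] z [-0.869  0.059 -0.492] lean 29.5 q [-0.479 -0.112  2.021  0.251  0.76  -2.116]
[0.44 0.03 0.28] -> cm [17.61 -5.86  0.7 ]
[0.6  0.03 0.28] -> cm [ 18.92   1.96 -13.2 ]
```

Request:
{"fn": "jog_arm", "kwargs": {"targets": [[6,[2,-4,1],0],[6,[6,-6,1],0],[6,[10,-6,1],0],[9.4,[14,-6,0.8],0],[9.4,[17.6,-5.9,0.7],0],[9.4,[18,-4,-3],0],[9.4,[18.3,-2,-6.5],0],[9.4,[18.6,0,-10],0],[9.4,[18.9,1.9,-13.2],0],[9.4,[18.9,1.9,-13.2],0]]}}

```text
time_s: 22.75
ee_pos: [0.6025, 0.0304, 0.2758]
eef_rot: [-2.079, 0.024, 1.49]
force: [0.3, -0.2, -0.6]
grip_width: 0.0938
```

```bash
python3 -c "
from h import *
plan([.645,-.02,.245],[.671,-.025,.21],[.671,-.025,.177])"
```

```text
t 22.75 ee [0.6025 0.0304 0.2758] rot [-2.079  0.024  1.49 ] F [ 0.3 -0.2 -0.6] grip 0.0938
tool x [ 0.08   0.996 -0.024] y [ 0.483 -0.06  -0.874] z [-0.872  0.059 -0.486] lean 29.1 q [ 0.018  0.134  1.676 -0.093  0.829 -1.433]
[ 0.645 -0.02   0.245] -> cm [-4.61  5.05 -2.5 ]
[ 0.671 -0.025  0.21 ] -> cm [-4.81  9.39 -3.1 ]
[ 0.671 -0.025  0.177] -> cm [-4.74 12.28 -1.5 ]
```

Request:
{"fn": "jog_arm", "kwargs": {"targets": [[9.4,[-2.5,2.5,-1.3],0],[9.4,[-4.6,5,-2.5],0],[9.4,[-4.8,9.4,-3.1],0],[9.4,[-4.8,9.4,-3.1],0],[9.4,[-4.8,11,-2.2],0],[9.4,[-4.8,12.2,-1.5],0],[9.4,[-4.8,12.2,-1.5],0],[9.4,[-4.8,12.2,-1.5],0]]}}

```text
time_s: 23.55
ee_pos: [0.6681, -0.0256, 0.1826]
eef_rot: [-2.084, 0.023, 1.49]
force: [-0.6, 0.0, -0.1]
grip_width: 0.0941
```

```bash
cat > hd.py <<'E'
from h import *
import sys
for n in('scene','top'):
    d=cam(n);P=pts(d);z=P[...,2]
    w=sw(.026,.0885,0)[:2];r=np.hypot(P[...,0]-w[0],P[...,1]-w[1])
    m=(z>.180)&(z<.193)&(abs(r-.072)<.012)&(d['img'].max(-1)>100)
    if m.sum(): c=P[m].mean(0);print(n,m.sum(),c.round(4),'cam',np.round(np.arctan2(c[0]-w[0],c[1]-w[1])+YAW,3))
plan(*[eval(a) for a in sys.argv[1:]])
E
python3 hd.py
```

```text
scene 20 [ 0.6714 -0.064   0.1855] cam 1.37
top 10 [ 0.6725 -0.0576  0.1856] cam 1.286
t 23.65 ee [ 0.6684 -0.0258  0.1833] rot [-2.085  0.023  1.49 ] F [ 0.1 -0.1  1.1] grip 0.094
tool x [ 0.081  0.996 -0.023] y [ 0.489 -0.06  -0.87 ] z [-0.869  0.059 -0.492] lean 29.5 q [-0.087  0.362  1.619 -0.029  0.647 -1.564]
```

Request:
{"fn": "jog_arm", "kwargs": {"targets": [[9.4,[0.2,0.25,0.4],0],[9.4,[0.7,0.25,0.6],0],[9.4,[1.5,0,0.9],0],[9.4,[2.3,-0.2,1.2],0],[9.4,[3.1,-0.4,1.6],0],[9.4,[3.8,-0.8,2.2],0],[9.4,[4.4,-1.1,2.8],0],[9.4,[4.8,-1.3,3.2],0],[9.4,[4.8,-1.3,3.2],0]]}}

```text
time_s: 24.55
ee_pos: [0.6372, 0.0246, 0.177]
eef_rot: [-2.084, 0.024, 1.49]
force: [-4.7, -7.7, 3.4]
grip_width: 0.0945
```

```bash
python3 hd.py
```

```text
scene 16 [ 0.6399 -0.0142  0.1862] cam 0.532
top 7 [ 0.6413 -0.0143  0.1844] cam 0.548
t 24.65 ee [0.6375 0.0245 0.177 ] rot [-2.084  0.024  1.49 ] F [-3.9 -7.7  4.5] grip 0.0939
tool x [ 0.081  0.996 -0.024] y [ 0.487 -0.061 -0.871] z [-0.869  0.059 -0.491] lean 29.4 q [ 0.006  0.308  1.707 -0.11   0.62  -1.417]
```

Request:
{"fn": "jog_arm", "kwargs": {"targets": [[9.4,[-1.5,0.2,-0.2],0],[9.4,[-3,0.3,-0.4],0],[9.4,[-3.8,0.3,-0.4],0],[6,[-3.8,0.3,-0.4],0],[3.5,[-3.8,0.3,-0.4],0],[3,[-3.8,0.3,-0.4],0],[3,[-3.8,0.3,-0.4],0]]}}

```text
time_s: 25.35
ee_pos: [0.6398, -0.0132, 0.1768]
eef_rot: [-2.084, 0.023, 1.49]
force: [0.4, 0.2, 0.7]
grip_width: 0.0652
```

```bash
python3 hd.py
```

```text
scene 10 [ 0.6391 -0.0141  0.1853] cam 0.521
top 7 [ 0.6413 -0.0153  0.1866] cam 0.556
t 25.45 ee [ 0.6398 -0.0134  0.1768] rot [-2.084  0.023  1.49 ] F [ 0.5 -0.5 -0.1] grip 0.0572
tool x [ 0.08   0.996 -0.023] y [ 0.487 -0.06  -0.871] z [-0.869  0.059 -0.491] lean 29.4 q [-0.068  0.31   1.705 -0.046  0.615 -1.533]
```

Request:
{"fn": "jog_arm", "kwargs": {"targets": [[0.8,[0,0,0],0],[0.8,[0,0,0],0],[0.8,[0,0,0],0],[0.8,[0,0,0],0],[0.8,[0,0,0],0],[0.8,[0,0,0],0]], "grip_force": 35}}

```text
time_s: 26.05
ee_pos: [0.6395, -0.0146, 0.1767]
eef_rot: [-2.083, 0.024, 1.489]
force: [-3.2, -7.2, 1.4]
grip_width: 0.0151
```

Request:
{"fn": "jog_arm", "kwargs": {"targets": [[0.8,[0.3,-0.4,0.6],0],[0.8,[0.55,-0.8,1.35],0],[0.8,[0.65,-1.1,2.0],0],[0.8,[0.75,-1.5,2.6],0],[0.8,[0.8,-1.8,3.2],0],[0.8,[0.8,-1.8,3.2],0],[0.8,[0.8,-1.8,3.2],0]]}}

```text
time_s: 26.75
ee_pos: [0.6036, -0.0037, 0.1766]
eef_rot: [-2.083, 0.024, 1.489]
force: [-2.4, -9.1, 1.0]
grip_width: 0.0154
```

```bash
python3 hd.py
```

```text
scene 15 [ 0.607  -0.0022  0.186 ] cam 0.045
top 6 [ 0.6084 -0.0027  0.1859] cam 0.066
t 26.85 ee [ 0.6036 -0.0036  0.1766] rot [-2.083  0.024  1.489] F [-3.4 -8.6  1.6] grip 0.0155
tool x [ 0.082  0.996 -0.024] y [ 0.487 -0.061 -0.871] z [-0.87  0.06 -0.49] lean 29.4 q [-0.052  0.235  1.803 -0.064  0.593 -1.503]
```

Request:
{"fn": "jog_arm", "kwargs": {"targets": [[0.8,[0,-0.15,0.3],0],[0.8,[0,-0.15,0.3],0],[0.8,[0,-0.15,0.3],0],[4.0,[0,-0.15,0.3],0],[4.0,[0,-0.15,0.3],0],[4.0,[0,-0.15,0.3],0],[4.0,[0,-3,0.3],0],[4.0,[0,-7,0.3],0],[4.0,[0,-11,0.3],0],[4.0,[0,-11,0.3],0]]}}

```text
time_s: 27.85
ee_pos: [0.5476, 0.0044, 0.2761]
eef_rot: [-2.091, 0.023, 1.49]
force: [0.8, 0.1, 0.2]
grip_width: 0.0399
```

```bash
python3 hd.py; python3 fp.py; python3 - <<'E'
from h import *
d=load('scene')
cv2.imwrite('pics/s8.png',cv2.resize(cv2.convertScaleAbs(d['img'][130:230,145:275,::-1],alpha=1.4),(780,600),interpolation=cv2.INTER_CUBIC))
E
```

```text
scene 15 [ 0.6037 -0.0018  0.1871] cam 0.001
top 14 [ 0.6041 -0.0051  0.1853] cam 0.009
t 27.95 ee [0.5477 0.0042 0.2714] rot [-2.085  0.023  1.49 ] F [-0.2 -0.5  0.2] grip 0.0402
tool x [ 0.081  0.996 -0.023] y [ 0.489 -0.06  -0.87 ] z [-0.869  0.059 -0.492] lean 29.5 q [-0.041  0.004  1.828 -0.056  0.797 -1.509]
t 27.95 ee [0.5477 0.0042 0.2714] rot [-2.085  0.023  1.49 ] F [-0.2 -0.5  0.2] grip 0.0402
tool x [ 0.081  0.996 -0.023] y [ 0.489 -0.06  -0.87 ] z [-0.869  0.059 -0.492] lean 29.5 q [-0.041  0.004  1.828 -0.056  0.797 -1.509]
scene 281 x [-0.0411 -0.0371  0.0067  0.0696  0.0769] y [-0.0312 -0.0261 -0.0016  0.0224  0.0293] z 0.1477 ((18.320762634277344, 0.6769485473632812), (60.4163818359375, 117.05937957763672), 86.01898193359375)
top 95 x [-0.0417 -0.0402 -0.0284 -0.0149  0.0266] y [-0.0279 -0.027  -0.0029  0.0195  0.0255] z 0.1467 ((-6.994606018066406, -1.9147052764892578), (73.6427230834961, 47.35334014892578), 7.260583400726318)
```

View pics/s8.png

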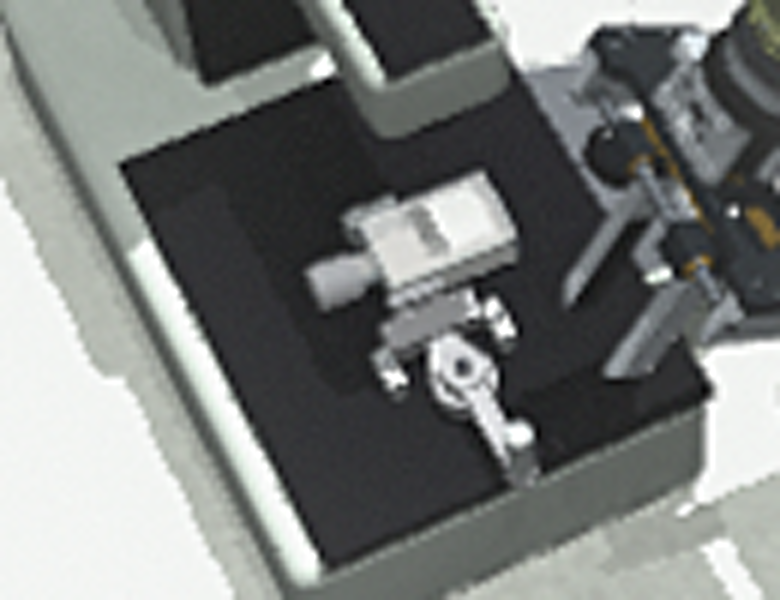

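The cam lever now points straight out (cam ≈ 0.00) and the flask bears on the rail. Next is the capture key.

```bash
cat > key.py <<'E'
from h import *
from kin import ik
o=ctrl.get_obs();ty=R.from_euler('xyz',o['eef_rot']).as_matrix()[:,1]
k=np.array([.435,-.1855,.1138]);n=R.from_euler('z',YAW).apply([np.sin(.384),0,-np.cos(.384)])
f=lambda a:k+n*a-.019*ty
plan([.44,-.02,.27],[.41,-.185,.24],f(-.04),f(-.01),f(0),f(.008))
q,a,b=ik(f(.008),o['eef_rot'],[-.6,.06,2.1,.5,.6,-2.4]);print(q.round(3),a,b)
E
python3 key.py
```

```text
t 28.05 ee [0.5476 0.004  0.2696] rot [-2.082  0.023  1.49 ] F [-0.1 -1.1  0.4] grip 0.04
tool x [ 0.081  0.996 -0.023] y [ 0.486 -0.06  -0.872] z [-0.87   0.059 -0.489] lean 29.3 q [-0.041  0.007  1.828 -0.056  0.797 -1.509]
[ 0.44 -0.02  0.27] -> cm [-3.26 -5.12  9.2 ]
[ 0.41  -0.185  0.24 ] -> cm [-19.88  -2.97  12.3 ]
[ 0.4108 -0.1836  0.1675] -> cm [-19.56   3.38  15.79]
[ 0.422  -0.1842  0.1396] -> cm [-19.46   6.36  16.17]
[ 0.4258 -0.1844  0.1304] -> cm [-19.43   7.35  16.29]
[ 0.4288 -0.1845  0.123 ] -> cm [-19.4    8.14  16.4 ]
[-0.61   0.038  2.18   0.485  0.513 -2.482] 4.500631598121468e-08 3.098350913893024e-07
```

Request:
{"fn": "jog_arm", "kwargs": {"targets": [[4,[-1,-2.5,4.5],0],[3,[-3.2,-5.1,9.2],0.15],[2,[-7.5,-4.6,10],0.3],[1,[-11.7,-4,10.8],0.45],[0,[-15.8,-3.5,11.5],0.6],[0,[-19.8,-3,12.3],0.6],[0,[-19.7,0,14],0.6],[0,[-19.6,3.3,15.8],0.6],[0,[-19.6,3.3,15.8],0.6],[0,[-19.6,3.3,15.8],0.6]]}}

```text
time_s: 29.05
ee_pos: [0.4106, -0.1839, 0.1692]
eef_rot: [-2.016, -0.261, 0.955]
force: [0.4, -0.7, 0.5]
grip_width: 0.0003
```

```bash
python3 key.py; python3 fl.py pics/s9.png
```

```text
t 29.05 ee [ 0.4106 -0.1839  0.1692] rot [-2.016 -0.261  0.955] F [ 0.4 -0.7  0.5] grip 0.0003
tool x [0.558 0.789 0.258] y [ 0.486 -0.059 -0.872] z [-0.673  0.612 -0.416] lean 29.3 q [-0.64  -0.089  2.172  0.415  0.647 -1.817]
[ 0.44 -0.02  0.27] -> cm [17.17 -8.32  3.86]
[ 0.41  -0.185  0.24 ] -> cm [ 1.71 -6.2  -2.97]
[ 0.4108 -0.1836  0.1675] -> cm [-0.01  0.16  0.07]
[ 0.422  -0.1842  0.1396] -> cm [-0.15  3.14  0.44]
[ 0.4258 -0.1844  0.1304] -> cm [-0.19  4.13  0.56]
[ 0.4288 -0.1845  0.123 ] -> cm [-0.23  4.92  0.66]
[-0.61   0.039  2.18   0.487  0.514 -1.884] 1.3151721115710205e-15 4.181522782324979e-15
```

View pics/s9.png

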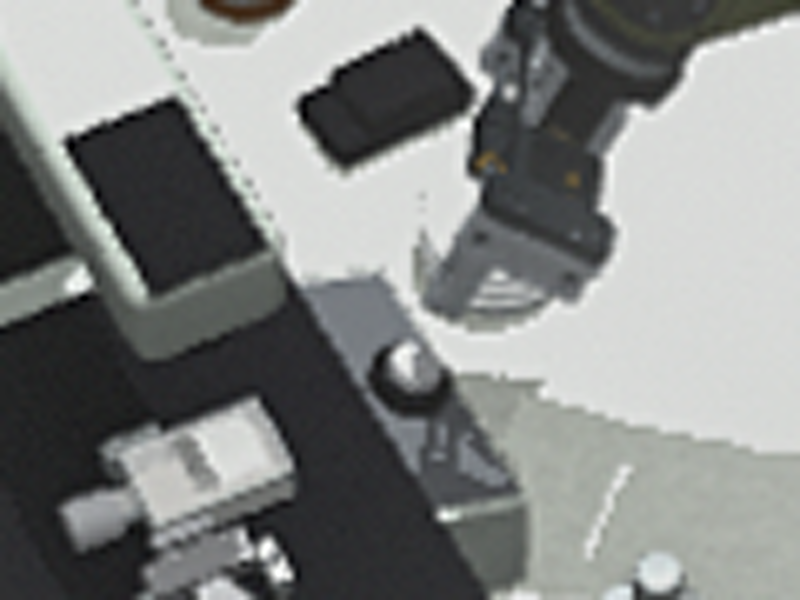

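The closed fingertips at ~(440,300) hover above and behind the key (410,365), as planned. I'll press along its axis and watch the force.

Request:
{"fn": "jog_arm", "kwargs": {"targets": [[0,[-0.1,1.5,0.2],0],[0,[-0.15,3.1,0.4],0],[0,[-0.2,3.9,0.5],0],[0,[-0.2,4.1,0.55],0],[0,[-0.2,4.3,0.6],0],[0,[-0.2,4.3,0.6],0]]}}

```text
time_s: 29.7
ee_pos: [0.4267, -0.1847, 0.1297]
eef_rot: [-2.02, -0.261, 0.956]
force: [0.9, -0.1, 4.1]
grip_width: 0.0006
```

```bash
python3 key.py
```

```text
t 29.7 ee [ 0.4267 -0.1847  0.1297] rot [-2.02  -0.261  0.956] F [ 0.9 -0.1  4.1] grip 0.0006
tool x [0.557 0.789 0.258] y [ 0.489 -0.061 -0.87 ] z [-0.671  0.611 -0.42 ] lean 29.5 q [-0.614  0.02   2.181  0.478  0.528 -1.876]
[ 0.44 -0.02  0.27] -> cm [ 17.35 -12.56   3.29]
[ 0.41  -0.185  0.24 ] -> cm [  1.89 -10.41  -3.52]
[ 0.4107 -0.1836  0.1674] -> cm [ 0.17 -4.07 -0.44]
[ 0.422  -0.1842  0.1396] -> cm [ 0.03 -1.1  -0.06]
[ 0.4257 -0.1843  0.1303] -> cm [-0.01 -0.11  0.06]
[ 0.4287 -0.1845  0.1229] -> cm [-0.05  0.69  0.17]
[-0.61   0.038  2.183  0.492  0.51  -1.888] 1.3197768908811126e-15 2.6786647048126585e-15
```

Request:
{"fn": "jog_arm", "kwargs": {"targets": [[0,[0,0.3,0.05],0],[0,[0,0.5,0.1],0],[0,[0,0.7,0.15],0],[0,[0,0.7,0.15],0],[0,[0,0.7,0.15],0]]}}

```text
time_s: 30.2
ee_pos: [0.4293, -0.1848, 0.1247]
eef_rot: [-2.023, -0.261, 0.957]
force: [-33.0, 4.5, 48.4]
grip_width: 0.0008
```

```bash
python3 key.py|head -1
```

```text
t 30.2 ee [ 0.4293 -0.1848  0.1247] rot [-2.023 -0.261  0.957] F [-33.    4.5  48.4] grip 0.0008
```

The key bottomed out (reaction about 58 N), so it is fully down. I'll retreat straight away.

Request:
{"fn": "jog_arm", "kwargs": {"targets": [[0,[0,-1.5,0],0],[0,[0,-4,0],0],[0,[0,-8,0],0],[0,[0,-12,0],0],[0,[0,-12,0],0],[0,[0,-12,0],0]]}}

```text
time_s: 30.8
ee_pos: [0.3701, -0.1769, 0.2268]
eef_rot: [-2.02, -0.26, 0.955]
force: [-0.4, 0.0, -0.1]
grip_width: 0.0005
```

```bash
python3 hd.py; python3 fp.py|tail -2; python3 - <<'E'
from h import *
K=np.array([.435,-.1855])
for n in('scene','top'):
    d=load(n);P=pts(d);z=P[...,2]
    m=(z>.095)&(z<.13)&(np.hypot(P[...,0]-K[0],P[...,1]-K[1])<.02)&(d['img'].min(-1)>110);print(n,'key',m.sum(),P[m].mean(0).round(4) if m.any() else '')
    m=(z>.03)&(z<.09)&(abs(P[...,0]-.5523)<.06)&(abs(P[...,1]-.187)<.045);print('plug',m.sum(),P[m].mean(0).round(4),z[m].max())
E
```

```text
scene 15 [ 0.6035 -0.0022  0.1864] cam -0.002
top 13 [ 0.604  -0.0055  0.1854] cam 0.008
t 30.9 ee [ 0.3701 -0.1765  0.2254] rot [-2.016 -0.261  0.955] F [-0.3  0.  -0.8] grip 0.0004
tool x [0.558 0.789 0.258] y [ 0.486 -0.059 -0.872] z [-0.673  0.612 -0.416] lean 29.3 q [-0.702 -0.277  2.18   0.371  0.836 -1.792]
scene 287 x [-0.0414 -0.0372  0.0063  0.0658  0.0761] y [-0.0314 -0.0265 -0.0006  0.0237  0.0298] z 0.1474 ((17.289825439453125, -0.3278541564941406), (60.222286224365234, 117.73819732666016), 86.65772247314453)
top 99 x [-0.0416 -0.0404 -0.0285 -0.0165 -0.0152] y [-0.0281 -0.0273 -0.0058  0.0179  0.0191] z 0.147 ((-28.43289566040039, -4.538055419921875), (47.47465896606445, 25.907419204711914), 88.99862670898438)
scene key 36 [ 0.4323 -0.1844  0.1124]
plug 44 [0.5543 0.1905 0.0539] 0.07027071486169012
top key 41 [ 0.4333 -0.1864  0.1122]
plug 28 [0.5517 0.1836 0.057 ] 0.06534966470821613
```

All checks pass: the key is up again, the cam is at ≈0.00, the flask is centred with its width spanning y ≈ -28 to +19/23 mm against the rail, and the plug stands in the tray. Handing in.

```bash
python3 -c "
from h import *
print(ctrl.hand_in())"
```

```text
the job is handed in; nothing more can be done
None
```

The job is done and handed in at about 31 s of the 72 s allowed. No verdict was reported.

**What I did:**
- **Leaning the tool:** the jog only turns about the tool's y axis, so I got the lean by pushing against the arm's reach limits. It was 37° for the plug and 29° for the rest.
- **Plug:** I lifted the small dust plug out of the opening and stood it in the tray.
- **Flask:** I laid the small flask flat between the rail and the pad. I first gripped it 9 mm too high, so I opened, lowered and regripped before lifting.
- **Cam:** I pushed the handle part-way with one finger, then gripped it and brought it to the high point before letting go.
- **Key:** I pressed it to its stop, then moved clear.

**Last checks from the camera depth:**

| Check | Result |
|---|---|
| Cam angle | -0.002 and 0.008 rad in the two views |
| Flask centre along x | within about 2 mm of the opening |
| Flask top | 147 mm above the bench, so lying flat |
| Flask at the rail | side near -28 mm (rail face at -30 mm) |
| Plug | standing near the tray centre |
| Key | back up |
| Robot | clear of everything, gripper force near zero |

**Not fully confirmed:**
- **Key force:** pressing on to the stop briefly gave about 58 N at the wrist, well above the roughly 5 N needed but below the 120 N limit. The fingers made that contact, not the gripper body.
- **Pad and follower:** I could not measure their travel and inferred it from the cam angle and the flask's shift to the rail.
- **Flask squareness:** the fitted outlines in the two views differed by about 2°, and the scene-view outline also picks up the rail and pad.
- **Bystanders:** I touched none that I know of, but I did not re-measure their positions at the end.

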